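# Lock and start a wash cassette

## Robot

A 7-joint arm with a two-finger parallel gripper is mounted at the origin on the work surface. World frame = base frame: x ahead of the robot, y to its left, z up, the work surface at z = 0. Lengths are in mm, angles in rad, forces in N, time in s.
With the tool pointing down it reaches from about 400 to 900 mm from the base axis. Payload 5.5 kg.
Tool frame: the origin (TCP) lies at the very end of the fingers, on their centre line; the grasp point (between the pads) lies 19 mm behind it (arm.pinch_z is the distance from the TCP to the grasp point, in mm); z points along the fingers, y is the direction in which the jaws open and shut (so a half turn about z gives the same grasp; the last joint's range is limited). The gripper opens to 85 mm and grips with 20 to 120 N. Pads are 22 mm wide; open, the fingers measure 114 mm over their backs; the gripper's body (76 mm by 85 mm) begins 54 mm behind the grasp point. The pads swing forward as they close: fully open they stand 13 mm farther back than shut.
Start: joints at [1.39, 0.501, -0.427, 1.55, 0.221, 1.138, -0.21], TCP at [279.125, -587.017, 231.31] pointing down, gripper open.
Joint ranges: [-2.88, 2.88], [-0.31, 2.03], [-1.54, 1.56], [0.2, 2.42], [-1.41, 4.55], [0.19, 2.02], [-2.57, 2.57]. Speed limits (rad/s): [2.57, 2.57, 3.14, 3.14, 3.14, 3.14, 3.14].

## Interface

Orientations are given as a rotation vector (axis times angle).
In Python, from plant import arm gives the robot as it stands.
- The arm moves only by the tool step_arm, never from a script. Its argument "steps" is a list that holds one entry, the list of rows, each a list of 5 numbers: the finger opening in cm, from 0 to 8.54, then the shift along the tool's x, y, z in cm, then the turn about the tool's z in rad. In form: [[[hand, dx, dy, dz, turn], ...]]. A call has exactly 10 rows; each row shifts and turns the pose as measured when the row begins, along the tool's axes as they then stand; what a row does not reach is not made up. A row lasts 1/12 s, in which the tool goes at most 41.7 mm and 7.16 degrees, less where a joint would pass 70% of its speed; a pose out of reach is approached as far as the arm can. A call with a gripper value outside its range is refused whole. The fingers move at their own pace and stop on an object; "newtons" is the grip in N (left out, the last holds). Time passes only in rows, so rows that do not move let the fingers close, or fill a call up. It gives the time, the measured TCP pose, the force and the opening at its end, in the units of the state.
- arm.get_obs(): the state, without advancing time (a new reading comes with each control period).
- arm.snapshot(name): name is "scene" or "top"; returns the picture (420x560x3 uint8, red, green, blue); there is no depth.
- arm.calibration(name): a dict with "fx", "fy", "cx", "cy" (pixels), "extrinsics" (4x4, takes a point from camera to world coordinates). Camera axes: x right, y up, looking along -z (the intrinsics and any distortion apply to the point x, -y, -z); pixel columns grow to the right and rows downward; lengths in mm; the calibration is good to about 2 mm. A picture is of the moment at which its call begins. calibration takes no time and is no camera call.
- arm.finish_job(): hands the job in, once; it reports no verdict.
The state is a dict: "time": time; "qpos": joint angles; "qd": joint speeds; "joint_efforts": joint torques, N m; "eef_pos": TCP position; "tcp_rot": TCP orientation; "ft_force": force on the tool from outside, world axes, zero at the start; "wrist_torque": the same for the moment, N m; "width": opening from 0.0 (shut) to 1.0 (fully open).
Only numpy, scipy, OpenCV 4.12 (cv2) and the standard library are available. Lean on these libraries where they do the work, as an engineer would, in place of code of your own. Each camera call takes 0.05 s, during which the arm holds its last target. There are 200 camera calls.

## Task

Get the wash cassette ready: lay every hand instrument from the mat in the cassette, each in a lane of its own and square across both comb rails, then swing the retaining bar shut over them until its fork is under the thumbscrew, and tighten the knurled thumbscrew clockwise until it seats, stopping as the resistance rises (do not force it more than about 20 degrees past that). Last, turn the dial on the programme box to the three-dot mark; leave the other things on the counter where they are.

Things in the scene. Friction and masses are not known exactly. Their poses are not given: they have to be found in the camera images.
- cassette: Open stainless wash cassette fixed to the counter, 230 x 310 mm, floor 6 mm, side rims 14 mm, end walls (at x = +-112 mm) 44 mm high with a 30 mm high ledge inside, 24 mm wide; origin on the counter under its middle, z up. Two comb rails run along its y at x = +35 and -35 mm (8 mm thick, tops 30 mm above the counter); between them 62 mm are free for fingers, down to the floor.
- lanes (a point): Point over the cassette's middle, 37.5 mm above the counter, axes as the cassette's. Comb teeth 12 mm thick (tops 44 mm above the counter) leave five lanes 28 mm wide, centred at y = -80, -40, 0, +40 and +80 mm from here. An instrument in place lies along x in a lane, handle across both rails, its middle about at x = 0 and at this height.
- bar (a joint): Angle (rad) of the retaining bar, which swings level about an upright pivot: 0 = shut against a stop, lying along the cassette's y at x = 75 mm over the instruments' ends, fork under the thumbscrew's head; grows clockwise from above as it swings out; at 1.5 it lies along the cassette's -x beside the lanes. Bar 262 mm long, 12 wide, 52 to 62 mm above the counter; friction 0.06 N m holds it where it is left.
- bar_grip (a point): Middle of the top of the black upright grip pin on the bar: 16 mm in diameter, 34 mm tall, its top 96 mm above the counter, 130 mm from the pivot.
- bar_pivot (a point): Top of the bar's pivot post, on its swing axis, at (75, 130) mm of the cassette.
- screw (a joint): Angle (rad) of the knurled thumbscrew at (75, -130) mm of the cassette. It tightens clockwise from above and the value grows; it starts 6 to 8 rad below 0; 0 = seated. Until then it drags with 0.06 N m plus 0.04 per rad/s; past 0 the torque rises by about 1.4 N m per rad. Beyond +0.35 it counts as overtightened. Let go, it springs back to nearly 0 and stays.
- screw_top (a point): Middle of the top of the thumbscrew's head, on its axis: head 30 mm in diameter and 26 mm tall, its top 90 mm above the counter, free all round above 64 mm.
- dial_box: White programme box fixed to the counter, 100 x 120 mm, 50 mm high, origin under its middle. Its dial has four marks round it: one, two, three and four dots. The one-dot mark lies on the box's -x side of the dial, the others follow clockwise from above, 0.65 rad apart.
- dial (a joint): Angle (rad) of the dial, growing clockwise from above, with detents at 0 (one dot), 0.65 (two dots), 1.30 (three dots) and 1.95 (four dots, then a stop); the detents take up to about 0.07 N m and draw the dial in.
- dial_grip (a point): Middle of the top of the dial's finger bar, 92 mm above the counter. The black bar is 42 mm long (along this point's x), 14 mm thick (y) and 30 mm tall; a white line on its top runs from the middle to the pointing end, which is this point's -x.
- curette: Stainless hand instrument, about 70 g, told by its tip: a thin shank with a 11 mm ball-shaped scoop. Square handle 120 mm long, 15 x 15 mm; the origin is the handle's centre, x along the handle towards the tip, which reaches to about 90 mm; a round tail 8 mm thick reaches to -90 mm. At the start it lies on a 2 mm mat on the counter. May be absent.
- elevator: Stainless hand instrument, about 70 g, told by its tip: a flat blade 11 mm wide. Square handle 120 mm long, 15 x 15 mm; the origin is the handle's centre, x along the handle towards the tip, which reaches to about 90 mm; a round tail 8 mm thick reaches to -90 mm. At the start it lies on a 2 mm mat on the counter. May be absent.
- probe: Stainless hand instrument, about 70 g, told by its tip: a thin 4 mm pin. Square handle 120 mm long, 15 x 15 mm; the origin is the handle's centre, x along the handle towards the tip, which reaches to about 90 mm; a round tail 8 mm thick reaches to -90 mm. At the start it lies on a 2 mm mat on the counter. May be absent.
- driver: Stainless hand instrument, about 70 g, told by its tip: a 10 mm round shank. Square handle 120 mm long, 15 x 15 mm; the origin is the handle's centre, x along the handle towards the tip, which reaches to about 90 mm; a round tail 8 mm thick reaches to -90 mm. At the start it lies on a 2 mm mat on the counter. May be absent.
- rasp: Stainless hand instrument, about 70 g, told by its tip: a dark block 14 mm wide and 18 mm long on a thin neck. Square handle 120 mm long, 15 x 15 mm; the origin is the handle's centre, x along the handle towards the tip, which reaches to about 90 mm; a round tail 8 mm thick reaches to -90 mm. At the start it lies on a 2 mm mat on the counter. May be absent.
- beaker: Steel beaker 70 mm wide, 85 mm high; origin under its middle. A bystander: leave it where it is.
- bottle: White bottle 64 mm wide, 170 mm high; origin under its middle. A bystander: leave it where it is.
- jar: Small jar 60 mm wide, 70 mm high, standing between the box and the cassette; origin under its middle. A bystander: leave it where it is.
- dish: Steel bowl 110 mm wide, 35 mm high; origin under its middle. A bystander: leave it where it is.
- carton: Carton 90 x 130 x 60 mm; origin under its middle. A bystander: leave it where it is.
- tape: Roll of tape 80 mm wide, 24 mm high, lying flat; origin under its middle. A bystander: leave it where it is.
Not all that is in view belongs to the job. What is shaped like the driver but turquoise is not meant.

How it is judged:
By the outcome, as a careful person would: the job done as asked, in the order asked, and still so for the second after the job is handed in, with the robot touching nothing.
Of curette, elevator, probe, driver, rasp only 3 to 5 are there at a start; the rules pass over those that are not, and their reading is None.
At some moment in a run one of curette, elevator, probe, driver, rasp may be knocked a few centimetres aside while the robot is not near it.
Once in a run the grip may slacken for a moment while it holds something.
It also fails if it takes over 210 s, if anything falls off the work surface, if the arm or the gripper's body presses on something with over 40 N, if the wrist force passes 120 N, or if a joint passes its speed limit or range.

## Working session

There is one attempt and no reset: what is moved stays moved. The work goes in short steps, Python scripts to look and compute and a tool call to move; the robot and the scene stay as the last step left them, time stands still between calls to the robot, and variables do not carry over. Pictures are saved under pics/ and viewed, on a budget of 14 in all, crops included, one or two more only if the job needs it, and the job is handed in when it is done.

Besides the shell and the picture viewer there is one more tool, called by a JSON object that holds its "fn" and its "kwargs", one argument or row to a line. step_arm: Moves the arm, as the interface text tells. Its arguments: {"type":"object","properties":{"steps":{"type":"array"},"newtons":{"type":"number"}},"required":["steps"]}

```bash
mkdir -p pics; ls; cat > h.py <<'E'
import numpy as np, cv2
from plant import arm
from scipy.spatial.transform import Rotation as R
def cal(n):
    c=arm.calibration(n); return c,np.array(c["extrinsics"],float)
def px2w(n,u,v,z):
    c,E=cal(n); d=E[:3,:3]@np.array([(u-c["cx"])/c["fx"],-(v-c["cy"])/c["fy"],-1.]); o=E[:3,3]
    return o+d*(z-o[2])/d[2]
def w2px(n,p):
    c,E=cal(n); q=E[:3,:3].T@(np.array(p,float)-E[:3,3])
    return np.array([c["cx"]+c["fx"]*q[0]/-q[2], c["cy"]-c["fy"]*q[1]/-q[2]])
def snap(n,f,crop=None,s=1):
    im=arm.snapshot(n); cv2.imwrite('pics/raw_'+f,im[:,:,::-1])
    if crop: im=im[crop[1]:crop[3],crop[0]:crop[2]]
    if s!=1: im=cv2.resize(im,None,fx=s,fy=s,interpolation=cv2.INTER_CUBIC)
    cv2.imwrite('pics/'+f,im[:,:,::-1]); return im
def st():
    o=arm.get_obs(); Rm=R.from_rotvec(o["tcp_rot"]).as_matrix()
    print('t',round(o["time"],2),'p',np.round(o["eef_pos"],1),'x',np.round(Rm[:,0],2),'y',np.round(Rm[:,1],2),'z',np.round(Rm[:,2],3),'w',round(o["width"],3),'F',np.round(o["ft_force"],1),'q',np.round(o["qpos"],2)); return o,Rm
E
python3 - <<'E'
from h import *
st()
for n in("top","scene"):
    c,Em=cal(n); print(n,{k:c[k] for k in c if k!="extrinsics"},np.round(Em,2).tolist()); snap(n,n+'0.png',s=1.4)
E
```

```text
pics
t 0.0 p [ 278.8 -586.4  230.3] x [0.9  0.43 0.  ] y [ 0.43 -0.9  -0.  ] z [-0.001  0.002 -1.   ] w 1.002 F [-0.3  0.9 -0.7] q [ 1.39  0.5  -0.43  1.55  0.22  1.14 -0.21]
top {'fx': 495.740053747986, 'fy': 495.740053747986, 'cx': 282.28780489802494, 'cy': 212.80457006966424} [[0.02, 1.0, -0.08, 330.35], [-1.0, 0.02, 0.01, -62.68], [0.01, 0.08, 1.0, 1463.07], [0.0, 0.0, 0.0, 1.0]]
scene {'fx': 432.85809426958315, 'fy': 432.85809426958315, 'cx': 274.6852336861362, 'cy': 206.55834750047774} [[0.74, -0.51, 0.43, 1085.75], [0.67, 0.56, -0.49, -788.02], [0.01, 0.65, 0.76, 1208.38], [0.0, 0.0, 0.0, 1.0]]
```

View pics/top0.png

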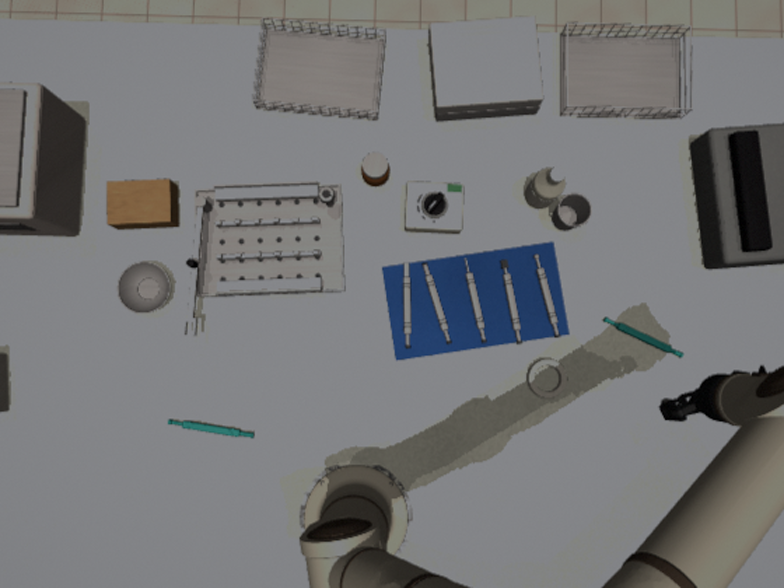

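View pics/scene0.png

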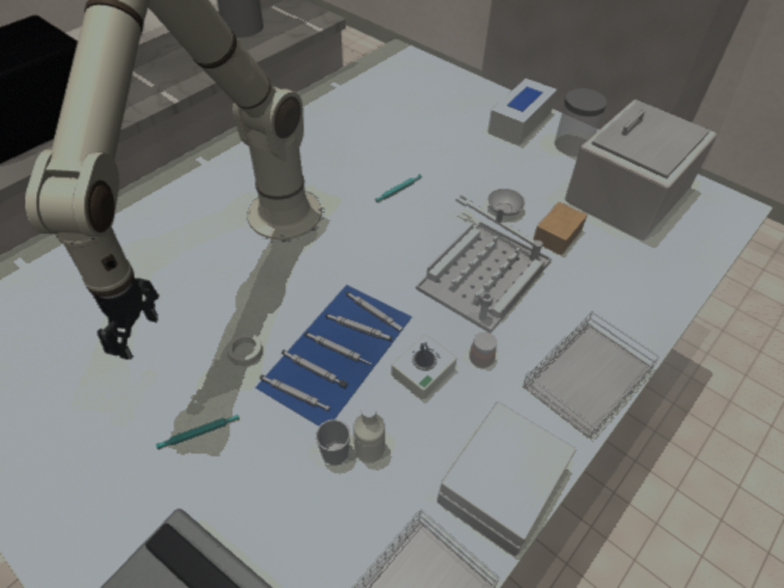

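Top view: the cassette is at about (270,240) in the 1.4x picture, with the bar open at left (193,262) and the screw at (327,195). The box dial is at (434,205). Five steel instruments lie on the blue mat at x = 407, 437, 474, 511 and 547. The two turquoise ones, at (643,337) and (211,428), aren't meant. I'll enlarge to confirm and measure.

```bash
python3 - <<'E'
import cv2
im=cv2.imread('pics/raw_top0.png')
a=im[165:265,265:415]; b=im[120:245,125:345]
cv2.imwrite('pics/mat.png',cv2.resize(a,None,fx=5.3,fy=5.3,interpolation=cv2.INTER_CUBIC))
cv2.imwrite('pics/cas.png',cv2.resize(b,None,fx=3.6,fy=3.6,interpolation=cv2.INTER_CUBIC))
from h import *
# steel on blue: segment
hsv=cv2.cvtColor(im,cv2.COLOR_BGR2HSV)
blue=cv2.inRange(hsv,(100,110,40),(130,255,255))
cn=max(cv2.findContours(blue,0,2)[0],key=cv2.contourArea); hull=cv2.convexHull(cn)
m=np.zeros_like(blue); cv2.fillPoly(m,[hull],255); m=cv2.erode(m,np.ones((3,3)))
ins=cv2.bitwise_and(m,cv2.bitwise_not(blue))
for c in cv2.findContours(ins,0,2)[0]:
    if cv2.contourArea(c)>80:
        (cx,cy),(w,h),a=cv2.minAreaRect(c)
        f=cv2.fitLine(c,cv2.DIST_L2,0,.01,.01).ravel()
        if f[1]>0:f[:2]*=-1
        L=max(w,h)/2; pts=[px2w('top',cx+s*L*f[0],cy+s*L*f[1],9.5) for s in(-1,0,1)]
        print(np.round((cx,cy)),round(cv2.contourArea(c)),'len',round(np.linalg.norm(pts[2]-pts[0])),'ctr',np.round(pts[1],1),'yaw',round(float(np.arctan2(*(pts[2]-pts[0])[[1,0]])),3))
E
```

```text
[290. 218.] 243 len 174 ctr [436.8 -98.3   9.5] yaw 0.027
[312. 216.] 234 len 176 ctr [ 444.6 -160.     9.5] yaw 0.306
[365. 214.] 243 len 171 ctr [ 455.8 -316.8    9.5] yaw 0.191
[339. 214.] 225 len 182 ctr [ 453.2 -240.4    9.5] yaw 0.225
[390. 210.] 238 len 175 ctr [ 469.3 -391.4    9.5] yaw 0.269
```

View pics/mat.png

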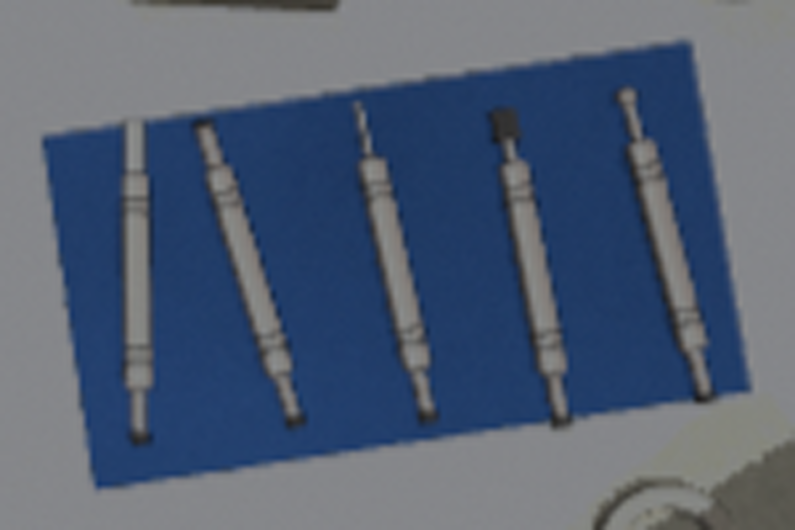

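View pics/cas.png

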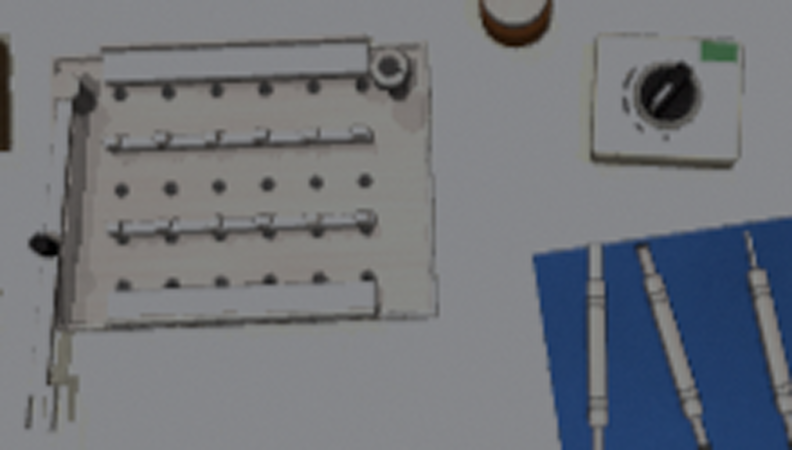

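Crops: in mat.png, left to right, are the 10 mm shank/blade instruments (135,120 and 205,125), the pin probe (358,105), the dark-block rasp (505,122) and the ball curette (627,95). All five are steel, on the mat and to be loaded. In cas.png the screw is at (388,68), pivot (85,93), grip pin (42,243), rails from (107,143) to (373,130) and (107,230) to (373,215), dial bar (668,90).

```bash
python3 - <<'E'
from h import *
f=lambda u,v,z:np.round(px2w('top',125+u/3.6,120+v/3.6,z),1)
print('screw',f(388,68,90)); print('pivot',f(85,90,70)); print('grip',f(42,243,96))
for z in(6,14): print(z,[f(*p,z)[:2].tolist() for p in((427,44),(437,316),(60,328),(55,60))])
print('rails z37',[f(*p,37)[:2].tolist() for p in((107,143),(373,130),(107,230),(373,215))])
print('holes z6',[f(*p,6)[:2].tolist() for p in((121,190),(365,181))])
print('dial',f(668,90,92),'pointer',f(655,105,92),f(683,70,92)); print('box',[f(*p,50)[:2].tolist() for p in((598,35),(743,42),(738,160),(592,155))])
im=cv2.imread('pics/raw_scene0.png')
cv2.imwrite('pics/cs.png',cv2.resize(im[130:300,270:420],None,fx=3.5,fy=3.5,interpolation=cv2.INTER_CUBIC))
E
```

```text
screw [651.7  70.6  90. ]
pivot [633.  311.2  70. ]
grip [507.  331.9  96. ]
6 [[692.4, 47.0], [465.9, 32.4], [449.0, 340.0], [671.5, 354.3]]
14 [[690.4, 46.4], [465.1, 31.9], [448.4, 337.8], [669.6, 352.0]]
rails z37 [[597.2, 300.4], [612.9, 86.3], [526.4, 297.4], [543.5, 84.2]]
holes z6 [[564.1, 295.1], [576.3, 94.8]]
dial [ 639.  -148.4   92. ] pointer [ 626.9 -138.5   92. ] [ 655.2 -159.9   92. ]
box [[692.2, -93.8], [689.2, -210.9], [592.9, -208.2], [594.2, -91.0]]
```

View pics/cs.png

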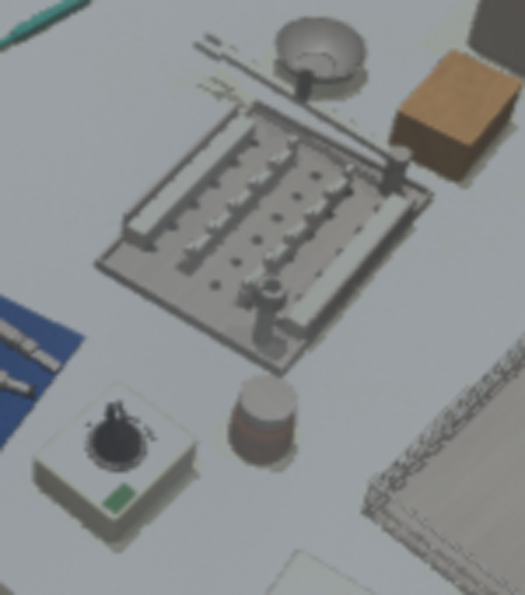

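```bash
cat >> h.py <<'E'
C=np.array([569.5,193.5]); CY=0.066
def cas(x,y): c,s=np.cos(CY),np.sin(CY); return C+np.array([c*x-s*y,s*x+c*y])
def go(p,yaw=None):
    o,Rm=st(); d=Rm.T@(np.array(p,float)-o["eef_pos"])/10
    psi=np.arctan2(Rm[1,0],Rm[0,0]); print('shift cm',np.round(d,2),'psi',round(psi,3),'turn',None if yaw is None else round(float((psi-yaw+np.pi)%(2*np.pi)-np.pi),3))
def instr(im=None,z=9.5):
    if im is None: im=np.ascontiguousarray(arm.snapshot('top')[:,:,::-1])
    hsv=cv2.cvtColor(im,cv2.COLOR_BGR2HSV); blue=cv2.inRange(hsv,(100,110,40),(130,255,255))
    cn=max(cv2.findContours(blue,0,2)[0],key=cv2.contourArea); m=np.zeros_like(blue); cv2.fillPoly(m,[cv2.convexHull(cn)],255)
    ins=cv2.bitwise_and(cv2.erode(m,np.ones((3,3))),cv2.bitwise_not(blue))
    for c in cv2.findContours(ins,0,2)[0]:
        if cv2.contourArea(c)>80:
            (cx,cy),(w,h),a=cv2.minAreaRect(c); f=cv2.fitLine(c,cv2.DIST_L2,0,.01,.01).ravel()
            if f[1]>0:f[:2]*=-1
            L=max(w,h)/2; p=[px2w('top',cx+s*L*f[0],cy+s*L*f[1],z) for s in(-1,0,1)]
            print('inst area',cv2.contourArea(c),'len',round(np.linalg.norm(p[2]-p[0])),'ctr',np.round(p[1][:2],1),'yaw',round(float(np.arctan2(*(p[2]-p[0])[[1,0]])),3))
E
python3 - <<'E'
from h import *
def ov(n,box,s):
    im=cv2.imread(f'pics/raw_{n}0.png')[box[1]:box[3],box[0]:box[2]]
    im=cv2.resize(im,None,fx=s,fy=s,interpolation=cv2.INTER_CUBIC); im=cv2.convertScaleAbs(im,alpha=1.5)
    P=lambda x,y,z:tuple(int(round(v)) for v in (w2px(n,[*cas(x,y),z])-box[:2]+.5)*s)
    for sx,z in((35,30),(-35,30)): cv2.line(im,P(sx,-100,z),P(sx,100,z),(0,0,255),1)
    for x in(35,-35):
        for y in(-100,-60,-20,20,60,100): cv2.circle(im,P(x,y,44),2,(0,255,0),-1)
    k=[P(x,y,6) for x,y in((115,155),(115,-155),(-115,-155),(-115,155))]
    cv2.polylines(im,[np.array(k)],True,(255,0,255),1)
    cv2.polylines(im,[np.array([P(75+15*np.cos(t),-130+15*np.sin(t),90) for t in np.arange(0,6.3,.3)])],True,(0,255,255),1)
    cv2.polylines(im,[np.array([P(75+8*np.cos(t),130+8*np.sin(t),66) for t in np.arange(0,6.3,.3)])],True,(255,255,0),1)
    return im
a=ov('top',(130,125,255,245),4); b=ov('scene',(290,155,400,240),2.7)
H=max(a.shape[0],b.shape[0]); f=lambda m:cv2.copyMakeBorder(m,0,H-m.shape[0],0,0,0)
cv2.imwrite('pics/ov.png',np.hstack([f(a),f(b)])); print(np.hstack([f(a),f(b)]).shape)
go([440,-98,80],0.03)
E
```

```text
(480, 797, 3)
t 0.1 p [ 278.8 -586.5  230.3] x [0.9  0.43 0.  ] y [ 0.43 -0.9  -0.  ] z [-0.001  0.002 -1.   ] w 1.001 F [ 0.2  0.4 -0.6] q [ 1.39  0.5  -0.43  1.55  0.22  1.14 -0.21]
shift cm [ 35.53 -37.16  15.1 ] psi 0.444 turn 0.414
```

View pics/ov.png

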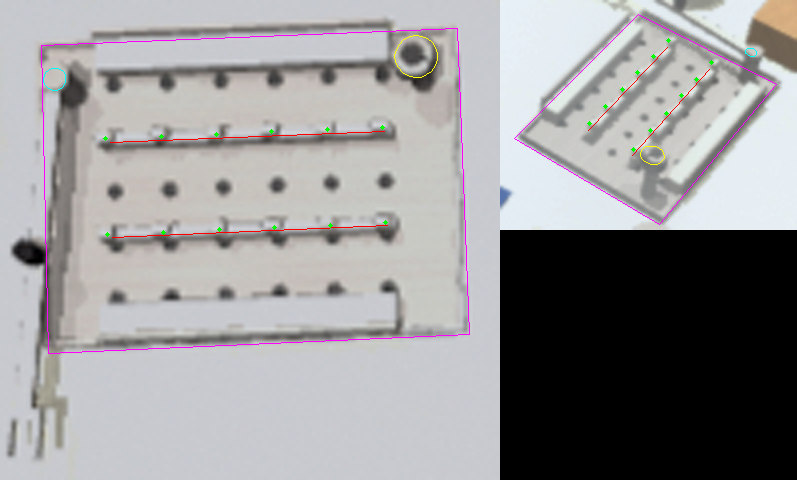

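Overlay: the cassette model (magenta outline, green teeth, yellow screw circle at (416,56)) matches both views to about 2 mm, so I'll start moving.

{"fn": "step_arm", "kwargs": {
  "steps": [
    [[4,2.6,-2.7,1.0,0],[4,2.6,-2.7,1.0,0],[4,2.6,-2.7,1.0,0],[4,2.6,-2.7,1.0,0],[4,2.6,-2.7,1.0,0],[4,2.6,-2.7,1.0,0],[4,2.6,-2.7,1.0,0],[4,2.6,-2.7,1.0,0],[4,2.6,-2.7,1.0,0],[4,2.6,-2.7,1.0,0]]
  ],
  "newtons": 60
}}

```text
time: 0.93
eef_pos: [396.2, -228.4, 123.5]
tcp_rot: [3.068, 0.658, -0.005]
ft_force: [1.2, 0.4, 0.7]
width: 0.469
```

```bash
python3 -c "
from h import *
go([437,-98.3,80],0.027)"
```

```text
t 0.93 p [ 396.2 -228.4  123.5] x [ 0.91  0.41 -0.  ] y [ 0.41 -0.91  0.  ] z [-0.002 -0.004 -1.   ] w 0.469 F [1.2 0.4 0.7] q [ 0.94  0.33 -0.55  2.11  0.26  0.76 -0.92]
shift cm [  9.08 -10.2    4.28] psi 0.423 turn 0.396
```

{"fn": "step_arm", "kwargs": {
  "steps": [
    [[4,2.3,-2.5,1.0,0],[4,2.3,-2.5,1.0,0],[4,2.3,-2.5,1.0,0],[4,2.2,-2.6,1.0,0],[4,0,0,0,0.1],[4,0,0,0,0.1],[4,0,0,0,0.1],[4,0,0,0,0.1],[4,0,0,0,0],[4,0,0,0,0]]
  ]
}}

```text
time: 1.77
eef_pos: [437.7, -78.1, 77.6]
tcp_rot: [-3.138, -0.042, 0.011]
ft_force: [0.1, -0.1, -0.1]
width: 0.473
```

```bash
python3 -c "
from h import *
instr()
go([437,-98.3,5],0.027)"
```

```text
inst area 243.5 len 173 ctr [ 455.2 -316.9] yaw 0.191
inst area 224.0 len 182 ctr [ 453.2 -240.3] yaw 0.225
inst area 239.5 len 175 ctr [ 469.3 -391.5] yaw 0.269
t 1.82 p [437.7 -78.1  77.6] x [ 1.    0.03 -0.01] y [ 0.03 -1.   -0.  ] z [-0.007  0.003 -1.   ] w 0.472 F [ 0.4 -0.5 -0. ] q [ 0.53  0.39 -0.47  2.16  0.28  0.66 -1.69]
shift cm [-0.07  2.04  7.25] psi 0.027 turn -0.0
```

{"fn": "step_arm", "kwargs": {
  "steps": [
    [[4,0,1.0,0,0],[4,0,0.9,0,0],[4,0,0,1.5,0],[4,0,0,1.5,0],[4,0,0,1.5,0],[4,0,0,1.0,0],[4,0,0,0.6,0],[4,0,0,0.3,0],[4,0,0,0,0],[4,0,0,0,0]]
  ]
}}

```text
time: 2.65
eef_pos: [439.2, -108.2, 11.6]
tcp_rot: [-3.141, -0.045, 0.006]
ft_force: [0.7, 0.4, 0.3]
width: 0.47
```

```bash
python3 -c "
from h import *
go([437,-98.3,5],0.027)"
```

```text
t 2.65 p [ 439.2 -108.2   11.6] x [ 1.    0.03 -0.  ] y [ 0.03 -1.   -0.  ] z [-0.004  0.    -1.   ] w 0.47 F [0.7 0.4 0.3] q [ 0.51  0.53 -0.38  2.17  0.39  0.52 -1.71]
shift cm [-0.19 -0.99  0.67] psi 0.029 turn 0.002
```

{"fn": "step_arm", "kwargs": {
  "steps": [
    [[4,-0.1,-0.4,0.2,0],[4,0,-0.3,0.2,0],[4,0,-0.1,0.1,0],[4,0,0,0,0],[4,0,0,0,0],[0.5,0,0,0,0],[0.5,0,0,0,0],[0.5,0,0,0,0],[0.5,0,0,0,0],[0.5,0,0,0,0]]
  ]
}}

```text
time: 3.48
eef_pos: [439.9, -99.0, 8.7]
tcp_rot: [3.14, 0.049, 0.001]
ft_force: [0.6, 0.4, -1.3]
width: 0.156
```

```bash
python3 -c "
from h import *
go([*cas(0,80),130],0.066)"
```

```text
t 3.48 p [439.9 -99.    8.7] x [1.   0.03 0.  ] y [ 0.03 -1.    0.  ] z [ 0.001 -0.001 -1.   ] w 0.156 F [ 0.6  0.4 -1.3] q [ 0.48  0.53 -0.38  2.18  0.4   0.5  -1.74]
shift cm [ 13.59 -36.82 -12.16] psi 0.031 turn -0.035
```

{"fn": "step_arm", "kwargs": {
  "steps": [
    [[0.5,0,0,-2,0],[0.5,0,0,-3.5,0],[0.5,0,0,-3.5,0],[0.5,0.6,-1.6,-2,0],[0.5,1.2,-3.2,0,0],[0.5,1.4,-3.8,0,0],[0.5,1.4,-3.8,0,0],[0.5,1.4,-3.8,0,0],[0.5,1.4,-3.8,0,0],[0.5,1.4,-3.8,0,0]]
  ],
  "newtons": 80
}}

```text
time: 4.32
eef_pos: [522.1, 136.0, 121.5]
tcp_rot: [3.135, 0.007, -0.007]
ft_force: [0.9, -0.3, -0.7]
width: 0.141
```

```bash
python3 -c "
from h import *
go([*cas(3,80),90],0.066)"
```

```text
t 4.32 p [522.1 136.  121.5] x [ 1.  0. -0.] y [ 0.   -1.    0.01] z [-0.004 -0.006 -1.   ] w 0.141 F [ 0.9 -0.3 -0.7] q [ 0.12  0.47 -0.54  1.91  0.32  0.85 -2.15]
shift cm [  4.59 -13.75   3.04] psi 0.005 turn -0.061
```

{"fn": "step_arm", "kwargs": {
  "steps": [
    [[0.5,1.2,-3.6,0,-0.02],[0.5,1.2,-3.2,0,-0.02],[0.5,0.8,-2.0,0.3,-0.02],[0.5,0.4,-1.0,0.5,0],[0.5,0.2,-0.4,0.5,0],[0.5,0,-0.1,0.4,0],[0.5,0,0,0.3,0],[0.5,0,0,0.1,0],[0.5,0,0,0,0],[0.5,0,0,0,0]]
  ]
}}

```text
time: 5.15
eef_pos: [556.1, 248.6, 94.8]
tcp_rot: [3.134, 0.109, -0.014]
ft_force: [-0.5, 0.8, -0.9]
width: 0.14
```

```bash
python3 -c "
from h import *
go([*cas(3,80),39],0.066); snap('scene','s1.png',(300,130,420,230),4)"
```

```text
t 5.15 p [556.1 248.6  94.8] x [ 1.    0.07 -0.01] y [ 0.07 -1.    0.01] z [-0.009 -0.006 -1.   ] w 0.14 F [-0.5  0.8 -0.9] q [-0.08  0.62 -0.53  1.75  0.39  0.89 -2.27]
shift cm [ 1.34 -2.44  5.56] psi 0.07 turn 0.004
```

View pics/s1.png

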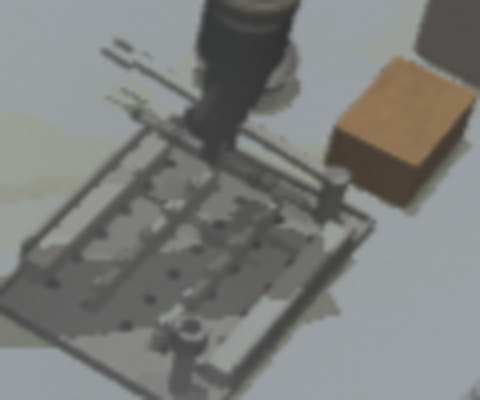

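{"fn": "step_arm", "kwargs": {
  "steps": [
    [[0.5,0.5,-1.0,0,0],[0.5,0.4,-0.7,0,0],[0.5,0.2,-0.4,0,0],[0.5,0.1,-0.1,0.3,0],[0.5,0,0,0.5,0],[0.5,0,0,0.5,0],[0.5,0,0,0.5,0],[0.5,0,0,0.4,0],[0.5,0,0,0.2,0],[0.5,0,0,0,0]]
  ]
}}

```text
time: 6.03
eef_pos: [568.4, 271.9, 68.7]
tcp_rot: [3.134, 0.105, -0.012]
ft_force: [0.7, -0.0, -0.2]
width: 0.145
```

```bash
python3 -c "
from h import *
go([*cas(3,80),39],0.066)"
```

```text
t 6.03 p [568.4 271.9  68.7] x [ 1.    0.07 -0.01] y [ 0.07 -1.    0.01] z [-0.007 -0.006 -1.   ] w 0.145 F [ 0.7 -0.  -0.2] q [-0.13  0.68 -0.5   1.7   0.41  0.87 -2.31]
shift cm [-0.09 -0.19  2.97] psi 0.067 turn 0.001
```

{"fn": "step_arm", "kwargs": {
  "steps": [
    [[0.5,-0.1,-0.15,0.4,0],[0.5,0,0,0.6,0],[0.5,0,0,0.6,0],[0.5,0,0,0.6,0],[0.5,0,0,0.4,0],[0.5,0,0,0.2,0],[0.5,0,0,0.1,0],[0.5,0,0,0.0,0],[0.5,0,0,0,0],[0.5,0,0,0,0]]
  ]
}}

```text
time: 6.87
eef_pos: [567.1, 272.7, 37.2]
tcp_rot: [3.133, 0.104, -0.012]
ft_force: [-0.3, 0.3, 0.2]
width: 0.142
```

```bash
python3 -c "
from h import *
go([*cas(3,80),37],0.066); snap('top','t1.png',(130,125,255,245),4)"
```

```text
t 6.87 p [567.1 272.7  37.2] x [ 1.    0.07 -0.01] y [ 0.07 -1.    0.01] z [-0.007 -0.007 -1.   ] w 0.142 F [-0.3  0.3  0.2] q [-0.14  0.73 -0.48  1.72  0.44  0.82 -2.34]
shift cm [ 0.01 -0.08  0.02] psi 0.066 turn 0.0
```

View pics/t1.png

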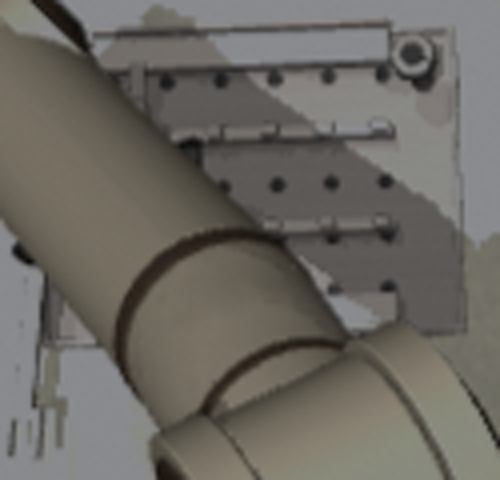

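The shank tip shows at (138,80), on the +80 lane's line; the arm hides the rest. I'll lower the last bit, release and rise.

{"fn": "step_arm", "kwargs": {
  "steps": [
    [[0.5,0,0,0.2,0],[0.5,0,0,0,0],[2.6,0,0,0,0],[2.6,0,0,0,0],[2.6,0,0,0,0],[2.6,0,0,-1.0,0],[2.6,0,0,-2,0],[2.6,0,0,-3,0],[2.6,0,0,-2.5,0],[2.6,0,0,-1,0]]
  ]
}}

```text
time: 7.75
eef_pos: [565.7, 272.8, 133.4]
tcp_rot: [3.131, 0.105, -0.021]
ft_force: [0.5, 1.3, 0.5]
width: 0.305
```

{"fn": "step_arm", "kwargs": {
  "steps": [
    [[4,-0.5,2,0,0],[4,-1.0,3.9,0,0],[4,-1.0,3.9,0,0],[4,-1.0,3.9,0,0],[4,-1.0,3.9,0,0],[4,-1.0,3.9,0,0],[4,-1.0,3.9,0,0],[4,-1.0,3.9,0,0],[4,-1.0,3.9,0,0],[4,-1.0,3.9,0,0]]
  ]
}}

```text
time: 8.58
eef_pos: [498.9, -100.8, 140.2]
tcp_rot: [-3.135, -0.138, -0.003]
ft_force: [0.7, 0.1, -0.1]
width: 0.469
```

```bash
python3 -c "
from h import *
snap('top','t2.png',(130,125,255,245),4);instr(cv2.imread('pics/raw_t2.png'))
go([444.6,-160,60],0.306)"
```

```text
inst area 240.5 len 171 ctr [ 456.1 -316.8] yaw 0.193
inst area 226.0 len 182 ctr [ 453.2 -240.3] yaw 0.224
inst area 241.0 len 175 ctr [ 469.3 -391.5] yaw 0.271
t 8.63 p [ 496.7 -111.9  139.6] x [ 1.    0.08 -0.  ] y [ 0.08 -1.    0.  ] z [-0.001 -0.002 -1.   ] w 0.468 F [-2.1 -7.5 -1.3] q [ 0.6   0.39 -0.52  1.98  0.26  0.84 -1.55]
shift cm [-5.55  4.39  7.97] psi 0.077 turn -0.229
```

View pics/t2.png

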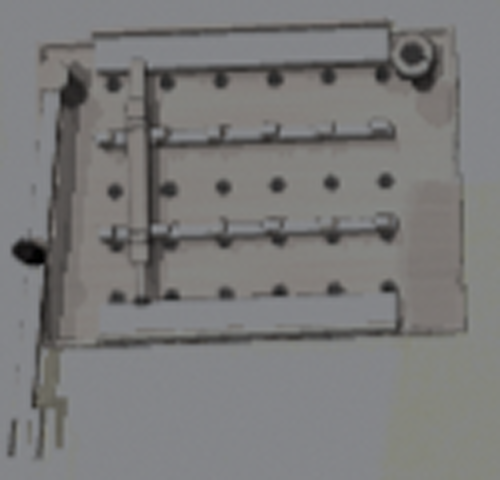

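The first instrument lies in the leftmost lane across both rails, (138,60)–(142,300). On to the second.

{"fn": "step_arm", "kwargs": {
  "steps": [
    [[4,-2.0,1.2,1,0],[4,-2.0,0.6,2,0],[4,-1.2,0.3,2,0],[4,-0.5,0,1,0],[4,0,0,0.5,-0.1],[4,0,0,0.1,-0.08],[4,0,0,0,-0.04],[4,0,0,0,0],[4,0,0,0,0],[4,0,0,0,0]]
  ]
}}

```text
time: 9.47
eef_pos: [437.2, -146.4, 71.3]
tcp_rot: [3.104, 0.448, 0.0]
ft_force: [0.4, -0.6, -0.9]
width: 0.469
```

```bash
python3 -c "
from h import *
instr()
go([444.6,-160,5],0.306)"
```

```text
inst area 240.0 len 173 ctr [ 455.2 -317.1] yaw 0.192
inst area 241.0 len 175 ctr [ 469.3 -391.5] yaw 0.271
t 9.52 p [ 437.3 -146.4   71.4] x [ 0.96  0.28 -0.  ] y [ 0.28 -0.96  0.01] z [ 0.001 -0.005 -1.   ] w 0.469 F [ 0.5 -0.4  0.2] q [ 0.7   0.43 -0.52  2.13  0.35  0.66 -1.34]
shift cm [0.32 1.48 6.65] psi 0.286 turn -0.02
```

```bash
sed -i "s/def instr(im=None,z=9.5):/def instr(im=None,z=9.5,n='top'):/; s/arm.snapshot('top')\[/arm.snapshot(n)[/; s/px2w('top',cx+s/px2w(n,cx+s/" h.py
sed -i "s/if f\[1\]>0:f\[:2\]\*=-1/if (f[1]>0 if n=='top' else f[0]<0):f[:2]*=-1/" h.py
python3 -c "
from h import *
instr(cv2.imread('pics/raw_scene0.png'),n='scene'); print(); instr(n='scene')"
```

```text
inst area 243.5 len 170 ctr [ 475.9 -386.8] yaw 0.259
inst area 236.0 len 167 ctr [ 462.9 -312.6] yaw 0.212
inst area 225.0 len 181 ctr [ 457.5 -235.9] yaw 0.236
inst area 237.0 len 181 ctr [ 446.9 -156.5] yaw 0.319
inst area 222.5 len 179 ctr [438.5 -94.6] yaw 0.042

inst area 252.5 len 170 ctr [ 475.9 -386.6] yaw 0.257
inst area 237.5 len 167 ctr [ 462.9 -312.6] yaw 0.207
inst area 229.0 len 181 ctr [ 457.5 -235.8] yaw 0.239
```

{"fn": "step_arm", "kwargs": {
  "steps": [
    [[4,0.15,0.6,0.4,-0.02],[4,0.1,0.4,1.0,0],[4,0,0.2,1.2,0],[4,0,0.1,1.2,0],[4,0,0,1.0,0],[4,0,0,0.7,0],[4,0,0,0.4,0],[4,0,0,0.2,0],[4,0,0,0,0],[4,0,0,0,0]]
  ]
}}

```text
time: 10.4
eef_pos: [444.5, -160.0, 2.7]
tcp_rot: [3.1, 0.48, -0.001]
ft_force: [-0.2, -0.8, 0.5]
width: 0.467
```

```bash
python3 -c "
from h import *
go([444.6,-160,4],0.306)"
```

```text
t 10.4 p [ 444.5 -160.     2.7] x [ 0.95  0.3  -0.  ] y [ 0.3  -0.95  0.  ] z [-0.    -0.005 -1.   ] w 0.467 F [-0.2 -0.8  0.5] q [ 0.64  0.58 -0.43  2.12  0.47  0.53 -1.4 ]
shift cm [ 0.01  0.   -0.13] psi 0.307 turn 0.001
```

{"fn": "step_arm", "kwargs": {
  "steps": [
    [[4,0,0,-0.2,0],[4,0,0,-0.1,0],[0.5,0,0,0,0],[0.5,0,0,0,0],[0.5,0,0,0,0],[0.5,0,0,0,0],[0.5,0,0,0,0],[0.5,0,0,-1.5,0],[0.5,0,0,-2.5,0],[0.5,0,0,-2.5,0]]
  ]
}}

```text
time: 11.23
eef_pos: [441.6, -158.5, 70.7]
tcp_rot: [3.103, 0.482, -0.009]
ft_force: [-0.1, -0.3, -0.8]
width: 0.145
```

```bash
python3 -c "
from h import *
go([*cas(0,40),90],0.066)"
```

```text
t 11.23 p [ 441.6 -158.5   70.7] x [ 0.95  0.3  -0.01] y [ 0.3  -0.95  0.  ] z [-0.006 -0.003 -1.   ] w 0.145 F [-0.1 -0.3 -0.8] q [ 0.73  0.45 -0.52  2.11  0.36  0.67 -1.3 ]
shift cm [ 23.8  -33.55  -2.1 ] psi 0.308 turn 0.242
```

{"fn": "step_arm", "kwargs": {
  "steps": [
    [[0.5,0,0,-2.5,0.12],[0.5,0,0,-1.5,0.1],[0.5,0.8,-2.0,-0.5,0.02],[0.5,1.5,-3.8,0,0],[0.5,1.5,-3.8,0,0],[0.5,1.5,-3.8,0,0],[0.5,1.5,-3.8,0,0],[0.5,1.5,-3.8,0,0],[0.5,1.5,-3.8,0,0],[0.5,1.5,-3.8,0,0]]
  ]
}}

```text
time: 12.07
eef_pos: [545.2, 127.1, 120.6]
tcp_rot: [3.128, 0.045, 0.003]
ft_force: [0.9, -0.9, -0.8]
width: 0.149
```

```bash
python3 -c "
from h import *
go([*cas(0,40),80],0.066)"
```

```text
t 12.07 p [545.2 127.1 120.6] x [1.   0.03 0.  ] y [ 0.03 -1.    0.01] z [ 0.002 -0.013 -1.   ] w 0.149 F [ 0.9 -0.9 -0.8] q [ 0.14  0.5  -0.54  1.87  0.35  0.87 -2.12]
shift cm [  2.46 -10.62   3.93] psi 0.029 turn -0.037
```

{"fn": "step_arm", "kwargs": {
  "steps": [
    [[0.5,0.8,-3.2,0,-0.02],[0.5,0.4,-2.0,0.3,-0.02],[0.5,0.2,-1.2,0.5,0],[0.5,0.1,-0.5,0.6,0],[0.5,0,-0.2,0.6,0],[0.5,0,0,0.6,0],[0.5,0,0,0.5,0],[0.5,0,0,0.3,0],[0.5,0,0,0.1,0],[0.5,0,0,0,0]]
  ]
}}

```text
time: 12.9
eef_pos: [556.9, 209.6, 80.5]
tcp_rot: [3.13, 0.123, 0.002]
ft_force: [-0.4, -0.4, -0.8]
width: 0.145
```

```bash
python3 -c "
from h import *
go([*cas(0,40),34],0.066)"
```

```text
t 12.9 p [556.9 209.6  80.5] x [1.   0.08 0.  ] y [ 0.08 -1.    0.01] z [ 0.002 -0.009 -1.   ] w 0.145 F [-0.4 -0.4 -0.8] q [-0.01  0.62 -0.53  1.8   0.41  0.84 -2.24]
shift cm [ 1.17 -2.34  4.63] psi 0.078 turn 0.012
```

{"fn": "step_arm", "kwargs": {
  "steps": [
    [[0.5,0.5,-1.0,0,0.012],[0.5,0.4,-0.8,0,0],[0.5,0.2,-0.4,0,0],[0.5,0.1,-0.1,0,0],[0.5,0,0,0,0],[0.5,0,0,0.4,0],[0.5,0,0,0.6,0],[0.5,0,0,0.4,0],[0.5,0,0,0.1,0],[0.5,0,0,0,0]]
  ]
}}

```text
time: 13.73
eef_pos: [570.0, 234.4, 64.9]
tcp_rot: [3.131, 0.098, 0.006]
ft_force: [0.6, -0.0, 0.1]
width: 0.148
```

```bash
python3 -c "
from h import *
go([*cas(0,40),33.5],0.066)"
```

```text
t 13.73 p [570.  234.4  64.9] x [1.   0.06 0.  ] y [ 0.06 -1.    0.01] z [ 0.004 -0.009 -1.   ] w 0.148 F [ 0.6 -0.   0.1] q [-0.07  0.67 -0.51  1.75  0.43  0.84 -2.29]
shift cm [-0.33  0.05  3.14] psi 0.062 turn -0.004
```

{"fn": "step_arm", "kwargs": {
  "steps": [
    [[0.5,-0.2,0,0.4,0],[0.5,-0.1,0,0.7,0],[0.5,0,0,0.7,0],[0.5,0,0,0.6,0],[0.5,0,0,0.3,0],[0.5,0,0,0.2,0],[0.5,0,0,0.1,0],[0.5,0,0,0,0],[2.6,0,0,0,0],[2.6,0,0,0,0]]
  ]
}}

```text
time: 14.57
eef_pos: [567.2, 233.5, 36.3]
tcp_rot: [3.128, 0.096, 0.008]
ft_force: [-0.5, 0.3, -0.1]
width: 0.306
```

```bash
python3 -c "
from h import *
go([*cas(0,40),33.5],0.066); instr(n='scene')"
```

```text
t 14.57 p [567.2 233.5  36.3] x [1.   0.06 0.  ] y [ 0.06 -1.    0.01] z [ 0.005 -0.012 -1.   ] w 0.306 F [-0.5  0.3 -0.1] q [-0.08  0.7  -0.49  1.77  0.46  0.79 -2.31]
shift cm [-0.04  0.    0.28] psi 0.062 turn -0.004
inst area 253.5 len 170 ctr [ 475.9 -386.8] yaw 0.262
inst area 238.0 len 166 ctr [ 462.3 -312.8] yaw 0.204
inst area 224.0 len 181 ctr [ 457.5 -236. ] yaw 0.243
```

{"fn": "step_arm", "kwargs": {
  "steps": [
    [[2.6,0,0,-2,0],[2.6,0,0,-3,0],[2.6,0,0,-3,0],[2.6,0,0.5,-1,0],[4,-0.6,2,0,0],[4,-1.2,3.9,0,0],[4,-1.2,3.9,0,0],[4,-1.2,3.9,0,0],[4,-1.2,3.9,0,0],[4,-1.2,3.9,0,0]]
  ]
}}

```text
time: 15.45
eef_pos: [514.1, 16.3, 127.6]
tcp_rot: [3.136, 0.126, 0.009]
ft_force: [0.4, -1.3, -0.3]
width: 0.468
```

```bash
python3 -c "
from h import *
go([453.2,-240.3,70],0.225)"
```

```text
t 15.45 p [514.1  16.3 127.6] x [1.   0.08 0.01] y [ 0.08 -1.    0.  ] z [ 0.006 -0.002 -1.   ] w 0.468 F [ 0.4 -1.3 -0.3] q [ 0.38  0.42 -0.56  1.98  0.31  0.82 -1.85]
shift cm [-8.16 25.07  5.79] psi 0.08 turn -0.145
```

{"fn": "step_arm", "kwargs": {
  "steps": [
    [[4,-1.2,3.9,0,0],[4,-1.2,3.9,0,0],[4,-1.2,3.9,0,0],[4,-1.2,3.9,0.5,0],[4,-1.0,3.2,1.5,0],[4,-0.6,2.0,1.5,0],[4,-0.3,0.8,1.2,-0.04],[4,-0.1,0.2,0.5,-0.06],[4,0,0,0.2,-0.04],[4,0,0,0,0]]
  ]
}}

```text
time: 16.28
eef_pos: [452.8, -229.8, 67.9]
tcp_rot: [3.116, 0.316, 0.003]
ft_force: [0.6, 0.7, -0.6]
width: 0.468
```

```bash
python3 -c "
from h import *
go([453.2,-240.3,5],0.225)"
```

```text
t 16.28 p [ 452.8 -229.8   67.9] x [0.98 0.2  0.  ] y [ 0.2  -0.98  0.01] z [ 0.003 -0.01  -1.   ] w 0.468 F [ 0.6  0.7 -0.6] q [ 0.81  0.5  -0.48  2.03  0.37  0.69 -1.28]
shift cm [-0.18  0.97  6.3 ] psi 0.202 turn -0.023
```

{"fn": "step_arm", "kwargs": {
  "steps": [
    [[4,-0.1,0.4,0.4,-0.02],[4,-0.05,0.3,1.0,0],[4,0,0.1,1.2,0],[4,0,0,1.2,0],[4,0,0,0.9,0],[4,0,0,0.5,0],[4,0,0,0.3,0],[4,0,0,0.1,0],[4,0,0,0,0],[4,0,0,0,0]]
  ]
}}

```text
time: 17.12
eef_pos: [453.1, -237.1, 4.3]
tcp_rot: [3.114, 0.348, 0.001]
ft_force: [-0.0, -1.0, -0.6]
width: 0.465
```

```bash
python3 -c "
from h import *
go([453.2,-240.3,5],0.225)"
```

```text
t 17.12 p [ 453.1 -237.1    4.3] x [ 0.98  0.22 -0.  ] y [ 0.22 -0.98  0.01] z [ 0.002 -0.008 -1.   ] w 0.465 F [-0.  -1.  -0.6] q [ 0.76  0.61 -0.42  2.03  0.45  0.58 -1.32]
shift cm [-0.06  0.31 -0.07] psi 0.223 turn -0.002
```

{"fn": "step_arm", "kwargs": {
  "steps": [
    [[4,0,0.2,-0.1,0],[4,0,0.1,0,0],[0.5,0,0,0,0],[0.5,0,0,0,0],[0.5,0,0,0,0],[0.5,0,0,0,0],[0.5,0,0,0,0],[0.5,0,0,-2,0],[0.5,0,0,-3.5,0],[0.5,0,0,-3.5,0.05]]
  ]
}}

```text
time: 17.95
eef_pos: [448.9, -237.4, 92.8]
tcp_rot: [3.129, 0.271, -0.014]
ft_force: [1.0, -1.6, -0.5]
width: 0.147
```

{"fn": "step_arm", "kwargs": {
  "steps": [
    [[0.5,0,0,-1.5,0.08],[0.5,0.7,-2.0,0,0.03],[0.5,1.3,-3.8,0,0],[0.5,1.3,-3.8,0,0],[0.5,1.3,-3.8,0,0],[0.5,1.3,-3.8,0,0],[0.5,1.3,-3.8,0,0],[0.5,1.3,-3.8,0,0],[0.5,1.3,-3.8,0,0],[0.5,1.3,-3.8,0,0]]
  ]
}}

```text
time: 18.78
eef_pos: [550.4, 86.6, 112.9]
tcp_rot: [3.125, 0.043, 0.004]
ft_force: [1.5, -0.4, -0.4]
width: 0.145
```

```bash
python3 -c "
from h import *
go([*cas(0,0),80],0.066)"
```

```text
t 18.78 p [550.4  86.6 112.9] x [1.   0.03 0.  ] y [ 0.03 -1.    0.02] z [ 0.003 -0.016 -1.   ] w 0.145 F [ 1.5 -0.4 -0.4] q [ 0.21  0.51 -0.54  1.88  0.36  0.85 -2.06]
shift cm [  2.19 -10.68   3.12] psi 0.027 turn -0.039
```

{"fn": "step_arm", "kwargs": {
  "steps": [
    [[0.5,0.7,-3.6,0,-0.02],[0.5,0.5,-2.6,0.3,-0.02],[0.5,0.3,-1.7,0.4,0],[0.5,0.1,-0.9,0.4,0],[0.5,0.1,-0.4,0.5,0],[0.5,0,-0.1,0.5,0],[0.5,0,0,0.4,0],[0.5,0,0,0.2,0],[0.5,0,0,0,0],[0.5,0,0,0,0]]
  ]
}}

```text
time: 19.62
eef_pos: [562.4, 191.5, 80.9]
tcp_rot: [3.126, 0.12, 0.002]
ft_force: [-0.2, -1.4, -0.9]
width: 0.146
```

```bash
python3 -c "
from h import *
go([*cas(0,0),34],0.066)"
```

```text
t 19.62 p [562.4 191.5  80.9] x [1.   0.08 0.  ] y [ 0.08 -1.    0.01] z [ 0.002 -0.013 -1.   ] w 0.146 F [-0.2 -1.4 -0.9] q [ 0.02  0.61 -0.53  1.8   0.42  0.84 -2.21]
shift cm [ 0.72 -0.21  4.69] psi 0.077 turn 0.011
```

{"fn": "step_arm", "kwargs": {
  "steps": [
    [[0.5,0.4,-0.1,0,0.011],[0.5,0.2,-0.1,0.4,0],[0.5,0.1,0,0.7,0],[0.5,0,0,0.8,0],[0.5,0,0,0.8,0],[0.5,0,0,0.7,0],[0.5,0,0,0.5,0],[0.5,0,0,0.3,0],[0.5,0,0,0.1,0],[0.5,0,0,0,0]]
  ]
}}

```text
time: 20.45
eef_pos: [574.3, 192.1, 39.5]
tcp_rot: [3.126, 0.095, 0.014]
ft_force: [-0.3, -0.3, -1.1]
width: 0.146
```

```bash
python3 -c "
from h import *
go([*cas(0,0),34],0.066); instr(n='scene')"
```

```text
t 20.45 p [574.3 192.1  39.5] x [1.   0.06 0.01] y [ 0.06 -1.    0.01] z [ 0.01  -0.014 -1.   ] w 0.146 F [-0.3 -0.3 -1.1] q [-0.01  0.68 -0.49  1.79  0.46  0.78 -2.25]
shift cm [-0.47 -0.17  0.55] psi 0.061 turn -0.005
inst area 247.5 len 170 ctr [ 475.9 -386.8] yaw 0.255
inst area 236.5 len 165 ctr [ 462.2 -312.8] yaw 0.215
```

{"fn": "step_arm", "kwargs": {
  "steps": [
    [[0.5,-0.2,-0.1,0.2,0],[0.5,-0.1,0,0.1,0],[0.5,0,0,0.1,0],[0.5,0,0,0,0],[2.6,0,0,0,0],[2.6,0,0,0,0],[2.6,0,0,0,0],[2.6,0,0,-2,0],[2.6,0,0,-3.5,0],[2.6,0,0,-3,0]]
  ]
}}

```text
time: 21.33
eef_pos: [564.2, 191.4, 114.8]
tcp_rot: [3.121, 0.095, -0.01]
ft_force: [0.2, 0.0, 0.8]
width: 0.301
```

{"fn": "step_arm", "kwargs": {
  "steps": [
    [[4,-0.6,2,-0.5,0],[4,-1.0,3.9,0,0],[4,-1.0,3.9,0,0],[4,-1.0,3.9,0,0],[4,-1.0,3.9,0,0],[4,-1.0,3.9,0,0],[4,-1.0,3.9,0,0],[4,-1.0,3.9,0,0],[4,-1.0,3.9,0,0],[4,-1.0,3.9,0,0]]
  ]
}}

```text
time: 22.17
eef_pos: [498.3, -181.4, 132.8]
tcp_rot: [3.131, 0.13, 0.023]
ft_force: [1.3, 0.2, 0.3]
width: 0.469
```

```bash
python3 -c "
from h import *
snap('top','t3.png',(130,125,255,245),4); instr(cv2.imread('pics/raw_t3.png'))
go([455.6,-316.8,70],0.192)"
```

```text
t 22.22 p [ 495.6 -192.7  132.4] x [1.   0.07 0.01] y [ 0.07 -1.    0.01] z [ 0.012 -0.013 -1.   ] w 0.47 F [-1.8 -7.4 -0.3] q [ 0.73  0.42 -0.51  1.95  0.29  0.83 -1.43]
shift cm [-4.95 12.    6.34] psi 0.072 turn -0.12
```

View pics/t3.png

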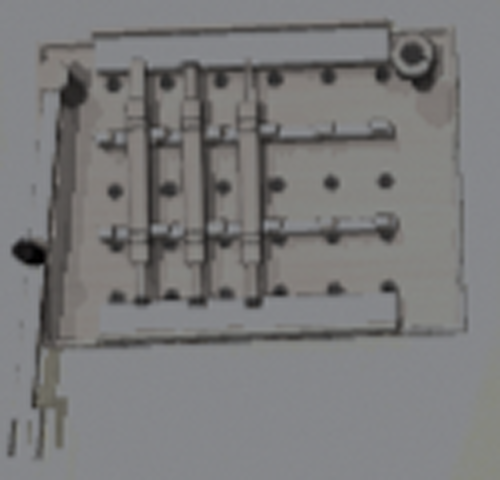

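The first three sit square in lanes +80, +40 and 0, at x ≈ 138, 193 and 249. On to the rasp.

{"fn": "step_arm", "kwargs": {
  "steps": [
    [[4,-1.2,3.4,0,0],[4,-1.2,2.4,0.5,0],[4,-0.9,1.5,1.2,0],[4,-0.4,0.8,1.5,-0.04],[4,-0.2,0.4,1.2,-0.05],[4,0,0.1,0.7,-0.03],[4,0,0,0.3,0],[4,0,0,0,0],[4,0,0,0,0],[4,0,0,0,0]]
  ]
}}

```text
time: 23.05
eef_pos: [463.7, -284.3, 77.8]
tcp_rot: [3.112, 0.283, 0.021]
ft_force: [0.1, -0.6, -0.5]
width: 0.468
```

```bash
python3 -c "
from h import *
go([455.6,-316.8,5],0.192)"
```

```text
t 23.05 p [ 463.7 -284.3   77.8] x [0.98 0.18 0.01] y [ 0.18 -0.98  0.02] z [ 0.015 -0.016 -1.   ] w 0.468 F [ 0.1 -0.6 -0.5] q [ 0.88  0.52 -0.47  1.95  0.36  0.73 -1.2 ]
shift cm [-1.47  2.92  7.32] psi 0.182 turn -0.01
```

{"fn": "step_arm", "kwargs": {
  "steps": [
    [[4,-0.6,1.1,0,-0.01],[4,-0.4,0.9,0.4,0],[4,-0.2,0.5,1.1,0],[4,0,0.1,1.4,0],[4,0,0,1.4,0],[4,0,0,1.1,0],[4,0,0,0.7,0],[4,0,0,0.3,0],[4,0,0,0.1,0],[4,0,0,0,0]]
  ]
}}

```text
time: 23.88
eef_pos: [462.7, -312.7, 10.7]
tcp_rot: [3.107, 0.301, 0.031]
ft_force: [-0.1, 0.3, 1.3]
width: 0.464
```

```bash
python3 -c "
from h import *
go([455.6,-316.8,5],0.192)"
```

```text
t 23.88 p [ 462.7 -312.7   10.7] x [0.98 0.19 0.02] y [ 0.19 -0.98  0.02] z [ 0.021 -0.018 -1.   ] w 0.464 F [-0.1  0.3  1.3] q [ 0.87  0.65 -0.41  1.94  0.44  0.61 -1.2 ]
shift cm [-0.78  0.25  0.56] psi 0.194 turn 0.002
```

{"fn": "step_arm", "kwargs": {
  "steps": [
    [[4,-0.4,0.15,0.2,0],[4,-0.2,0.1,0.2,0],[4,0,0,0.1,0],[4,0,0,0,0],[0.5,0,0,0,0],[0.5,0,0,0,0],[0.5,0,0,0,0],[0.5,0,0,0,0],[0.5,0,0,0,0],[0.5,0,0,-1,0]]
  ]
}}

```text
time: 24.72
eef_pos: [456.9, -316.8, 16.7]
tcp_rot: [3.105, 0.301, 0.032]
ft_force: [-0.9, 0.1, -1.0]
width: 0.146
```

```bash
python3 -c "
from h import *
go([*cas(0,-40),110],0.066)"
```

```text
t 24.72 p [ 456.9 -316.8   16.7] x [0.98 0.19 0.02] y [ 0.19 -0.98  0.02] z [ 0.022 -0.019 -1.   ] w 0.146 F [-0.9  0.1 -1. ] q [ 0.88  0.63 -0.42  1.95  0.43  0.62 -1.19]
shift cm [ 20.53 -43.72  -9.98] psi 0.194 turn 0.128
```

{"fn": "step_arm", "kwargs": {
  "steps": [
    [[0.5,0,0,-3.2,0.03],[0.5,0,0,-3.5,0.06],[0.5,0.4,-1.2,-2.5,0.04],[0.5,1.2,-3.5,-1,0],[0.5,1.2,-3.9,0,0],[0.5,1.2,-3.9,0,0],[0.5,1.2,-3.9,0,0],[0.5,1.2,-3.9,0,0],[0.5,1.2,-3.9,0,0],[0.5,1.2,-3.9,0,0]]
  ]
}}

```text
time: 25.55
eef_pos: [529.8, -34.1, 127.6]
tcp_rot: [3.112, 0.052, 0.046]
ft_force: [0.8, -0.4, -0.5]
width: 0.139
```

```bash
python3 -c "
from h import *
go([*cas(0,-40),80],0.066)"
```

```text
t 25.55 p [529.8 -34.1 127.6] x [1.   0.03 0.03] y [ 0.03 -1.    0.03] z [ 0.03  -0.028 -0.999] w 0.139 F [ 0.8 -0.4 -0.5] q [ 0.43  0.42 -0.53  1.96  0.34  0.81 -1.83]
shift cm [  4.73 -18.75   4.36] psi 0.034 turn -0.032
```

{"fn": "step_arm", "kwargs": {
  "steps": [
    [[0.5,1.0,-3.9,0,-0.01],[0.5,1.0,-3.9,0,-0.01],[0.5,0.9,-3.6,0,-0.01],[0.5,0.6,-2.6,0.3,0],[0.5,0.3,-1.6,0.4,0],[0.5,0.1,-0.8,0.5,0],[0.5,0.1,-0.3,0.5,0],[0.5,0,-0.1,0.5,0],[0.5,0,0,0.3,0],[0.5,0,0,0.1,0]]
  ]
}}

```text
time: 26.38
eef_pos: [563.0, 154.5, 103.1]
tcp_rot: [3.115, 0.124, 0.058]
ft_force: [-0.4, 0.2, -1.5]
width: 0.145
```

```bash
python3 -c "
from h import *
go([*cas(0,-40),34],0.066); instr(n='scene')"
```

```text
t 26.38 p [563.  154.5 103.1] x [1.   0.08 0.04] y [ 0.08 -1.    0.03] z [ 0.038 -0.022 -0.999] w 0.145 F [-0.4  0.2 -1.5] q [ 0.08  0.55 -0.54  1.85  0.42  0.83 -2.17]
shift cm [ 0.65 -0.01  6.94] psi 0.08 turn 0.014
inst area 245.5 len 170 ctr [ 475.9 -386.8] yaw 0.255
```

{"fn": "step_arm", "kwargs": {
  "steps": [
    [[0.5,0.3,0,0.5,0.014],[0.5,0.2,0,1.1,0],[0.5,0,0,1.2,0],[0.5,0,0,1.2,0],[0.5,0,0,0.9,0],[0.5,0,0,0.5,0],[0.5,0,0,0.3,0],[0.5,0,0,0.1,0],[0.5,0,0,0,0],[0.5,0,0,0,0]]
  ]
}}

```text
time: 27.27
eef_pos: [576.7, 148.1, 48.7]
tcp_rot: [3.109, 0.084, 0.072]
ft_force: [-0.7, -0.4, 3.5]
width: 0.144
```

```bash
python3 -c "
from h import *
go([*cas(0,-40),34],0.066)"
```

```text
t 27.27 p [576.7 148.1  48.7] x [1.   0.05 0.05] y [ 0.05 -1.    0.03] z [ 0.047 -0.029 -0.998] w 0.144 F [-0.7 -0.4  3.5] q [ 0.04  0.64 -0.48  1.85  0.49  0.74 -2.23]
shift cm [-0.5  -0.62  1.43] psi 0.055 turn -0.011
```

{"fn": "step_arm", "kwargs": {
  "steps": [
    [[0.5,0,0,-0.5,0],[0.5,0,0,-0.4,0],[0.5,-0.3,-0.35,0,-0.01],[0.5,-0.2,-0.25,0,0],[0.5,0,-0.1,0,0],[0.5,0,0,0,0],[0.5,0,0,0,0],[0.5,0,0,0,0],[0.5,0,0,0,0],[0.5,0,0,0,0]]
  ]
}}

```text
time: 28.1
eef_pos: [568.2, 155.9, 54.3]
tcp_rot: [3.109, 0.103, 0.065]
ft_force: [-0.4, -0.1, -0.4]
width: 0.146
```

```bash
python3 -c "
from h import *
go([*cas(0,-40),34],0.066)"
```

```text
t 28.1 p [568.2 155.9  54.3] x [1.   0.07 0.04] y [ 0.07 -1.    0.03] z [ 0.043 -0.029 -0.999] w 0.146 F [-0.4 -0.1 -0.4] q [ 0.04  0.62 -0.49  1.86  0.48  0.75 -2.23]
shift cm [0.3  0.19 2.05] psi 0.067 turn 0.001
```

{"fn": "step_arm", "kwargs": {
  "steps": [
    [[0.5,0.1,0.05,0.2,0],[0.5,0.05,0.05,0.4,0],[0.5,0,0,0.4,0],[0.5,0,0,0.4,0],[0.5,0,0,0.3,0],[0.5,0,0,0.2,0],[0.5,0,0,0.1,0],[0.5,0,0,0,0],[0.5,0,0,0,0],[0.5,0,0,0,0]]
  ]
}}

```text
time: 28.93
eef_pos: [571.7, 154.0, 35.7]
tcp_rot: [3.106, 0.101, 0.067]
ft_force: [0.3, -0.3, -0.1]
width: 0.143
```

```bash
python3 -c "
from h import *
go([*cas(0,-40),34],0.066)"
```

```text
t 28.93 p [571.7 154.   35.7] x [1.   0.07 0.04] y [ 0.06 -1.    0.03] z [ 0.044 -0.031 -0.999] w 0.143 F [ 0.3 -0.3 -0.1] q [ 0.02  0.65 -0.47  1.85  0.5   0.72 -2.25]
shift cm [0.03 0.04 0.18] psi 0.066 turn 0.0
```

{"fn": "step_arm", "kwargs": {
  "steps": [
    [[0.5,0,0,0.1,0],[2.6,0,0,0,0],[2.6,0,0,0,0],[2.6,0,0,0,0],[2.6,0,0,-1.5,0],[2.6,0,0,-3,0],[2.6,0,0,-3,0],[2.6,0,0,-1.5,0],[4,-0.5,2,0,0],[4,-1.0,3.9,0,0]]
  ]
}}

```text
time: 29.77
eef_pos: [556.2, 107.6, 133.0]
tcp_rot: [3.114, 0.124, 0.068]
ft_force: [0.1, -0.7, -0.1]
width: 0.472
```

{"fn": "step_arm", "kwargs": {
  "steps": [
    [[4,-1.0,3.9,0,0],[4,-1.0,3.9,0,0],[4,-1.0,3.9,0,0],[4,-1.0,3.9,0,0],[4,-1.0,3.9,0,0],[4,-1.0,3.9,0,0],[4,-1.0,3.9,0,0],[4,-1.0,3.9,0,0],[4,-1.0,3.9,0,0],[4,-1.0,3.9,0,0]]
  ]
}}

```text
time: 30.6
eef_pos: [488.9, -299.1, 152.3]
tcp_rot: [3.109, 0.145, 0.092]
ft_force: [1.2, 0.3, -0.2]
width: 0.469
```

```bash
python3 -c "
from h import *
instr(n='scene')
go([469.3,-391.5,70],0.27)"
```

```text
inst area 249.5 len 170 ctr [ 475.9 -386.7] yaw 0.259
inst area 293.5 len 160 ctr [ 386.7 -185.5] yaw 1.786
t 30.65 p [ 485.9 -310.7  152.5] x [0.99 0.08 0.06] y [ 0.08 -1.    0.04] z [ 0.059 -0.032 -0.998] w 0.468 F [-0.7 -8.2  0.3] q [ 0.92  0.43 -0.49  1.87  0.27  0.84 -1.19]
shift cm [-2.79  7.62  8.39] psi 0.083 turn -0.187
```

{"fn": "step_arm", "kwargs": {
  "steps": [
    [[4,-0.9,2.0,0.5,0],[4,-0.7,1.7,1.2,-0.05],[4,-0.5,1.2,1.8,-0.08],[4,-0.3,0.7,1.8,-0.05],[4,-0.1,0.3,1.2,0],[4,0,0,0.6,0],[4,0,0,0.2,0],[4,0,0,0,0],[4,0,0,0,0],[4,0,0,0,0]]
  ]
}}

```text
time: 31.48
eef_pos: [472.9, -382.8, 86.6]
tcp_rot: [3.068, 0.394, 0.095]
ft_force: [-0.3, 0.1, 0.3]
width: 0.468
```

```bash
python3 -c "
from h import *
go([469.3,-391.5,5],0.27)"
```

```text
t 31.48 p [ 472.9 -382.8   86.6] x [0.97 0.25 0.05] y [ 0.25 -0.97  0.05] z [ 0.067 -0.038 -0.997] w 0.468 F [-0.3  0.1  0.3] q [ 1.    0.57 -0.47  1.84  0.36  0.74 -0.97]
shift cm [-1.01  0.31  8.14] psi 0.257 turn -0.013
```

{"fn": "step_arm", "kwargs": {
  "steps": [
    [[4,-0.5,0.15,0.5,-0.013],[4,-0.3,0.1,1.0,0],[4,-0.1,0,1.3,0],[4,0,0,1.3,0],[4,0,0,1.2,0],[4,0,0,0.9,0],[4,0,0,0.6,0],[4,0,0,0.3,0],[4,0,0,0.1,0],[4,0,0,0,0]]
  ]
}}

```text
time: 32.32
eef_pos: [470.4, -388.9, 6.6]
tcp_rot: [3.065, 0.42, 0.094]
ft_force: [0.4, 0.4, -0.9]
width: 0.47
```

```bash
python3 -c "
from h import *
go([469.3,-391.5,5],0.27)"
```

```text
t 32.32 p [ 470.4 -388.9    6.6] x [0.96 0.27 0.05] y [ 0.27 -0.96  0.05] z [ 0.066 -0.038 -0.997] w 0.47 F [ 0.4  0.4 -0.9] q [ 0.96  0.7  -0.4   1.85  0.44  0.6  -1.  ]
shift cm [-0.18  0.21  0.16] psi 0.274 turn 0.004
```

{"fn": "step_arm", "kwargs": {
  "steps": [
    [[4,-0.1,0.1,0.1,0],[4,0,0.05,0,0],[0.5,0,0,0,0],[0.5,0,0,0,0],[0.5,0,0,0,0],[0.5,0,0,0,0],[0.5,0,0,0,0],[0.5,0,0,-2,0],[0.5,0,0,-3.5,0.03],[0.5,0,0,-3.5,0.08]]
  ]
}}

```text
time: 33.15
eef_pos: [460.0, -384.4, 91.8]
tcp_rot: [3.096, 0.251, 0.086]
ft_force: [0.3, 0.0, -0.0]
width: 0.143
```

{"fn": "step_arm", "kwargs": {
  "steps": [
    [[0.5,0,0,-1.5,0.08],[0.5,0.5,-2.0,0,0.02],[0.5,1.0,-3.6,0,0],[0.5,1.0,-3.6,0,0],[0.5,1.0,-3.6,0,0],[0.5,1.0,-3.6,0,0],[0.5,1.0,-3.6,0,0],[0.5,1.0,-3.6,0,0],[0.5,1.0,-3.6,0,0],[0.5,1.0,-3.6,0,0]]
  ]
}}

```text
time: 33.98
eef_pos: [534.4, -78.9, 110.0]
tcp_rot: [3.088, 0.043, 0.112]
ft_force: [0.9, -0.1, -1.0]
width: 0.15
```

```bash
python3 -c "
from h import *
go([*cas(0,-80),90],0.066)"
```

```text
t 33.98 p [534.4 -78.9 110. ] x [1.   0.03 0.07] y [ 0.03 -1.    0.05] z [ 0.073 -0.05  -0.996] w 0.15 F [ 0.9 -0.1 -1. ] q [ 0.46  0.43 -0.47  1.99  0.37  0.72 -1.79]
shift cm [  4.45 -19.23   1.33] psi 0.03 turn -0.036
```

{"fn": "step_arm", "kwargs": {
  "steps": [
    [[0.5,0.9,-3.6,0,-0.01],[0.5,0.9,-3.6,0,-0.01],[0.5,0.8,-3.4,0,-0.01],[0.5,0.7,-3.0,0,0],[0.5,0.5,-2.0,0,0],[0.5,0.3,-1.2,0.2,0],[0.5,0.1,-0.5,0.2,0],[0.5,0,-0.2,0.1,0],[0.5,0,0,0,0],[0.5,0,0,0,0]]
  ]
}}

```text
time: 34.82
eef_pos: [569.4, 119.8, 99.5]
tcp_rot: [3.091, 0.117, 0.118]
ft_force: [-0.4, 0.5, -0.4]
width: 0.143
```

```bash
python3 -c "
from h import *
go([*cas(0,-80),34],0.066)"
```

```text
t 34.82 p [569.4 119.8  99.5] x [0.99 0.08 0.07] y [ 0.07 -1.    0.05] z [ 0.078 -0.043 -0.996] w 0.143 F [-0.4  0.5 -0.4] q [ 0.09  0.52 -0.48  1.89  0.44  0.77 -2.14]
shift cm [-0.    0.33  6.6 ] psi 0.077 turn 0.011
```

{"fn": "step_arm", "kwargs": {
  "steps": [
    [[0.5,0,0.15,0.4,0.011],[0.5,0,0.1,0.8,0],[0.5,0,0,0.9,0],[0.5,0,0,0.9,0],[0.5,0,0,0.8,0],[0.5,0,0,0.6,0],[0.5,0,0,0.3,0],[0.5,0,0,0.1,0],[0.5,0,0,0,0],[0.5,0,0,0,0]]
  ]
}}

```text
time: 35.65
eef_pos: [574.0, 106.6, 49.6]
tcp_rot: [3.086, 0.083, 0.116]
ft_force: [-0.7, -0.2, 1.2]
width: 0.144
```

```bash
python3 -c "
from h import *
go([*cas(0,-80),34],0.066)"
```

```text
t 35.65 p [574.  106.6  49.6] x [1.   0.06 0.07] y [ 0.05 -1.    0.05] z [ 0.077 -0.051 -0.996] w 0.144 F [-0.7 -0.2  1.2] q [ 0.06  0.6  -0.43  1.9   0.5   0.69 -2.2 ]
shift cm [-0.   -0.78  1.52] psi 0.056 turn -0.01
```

{"fn": "step_arm", "kwargs": {
  "steps": [
    [[0.5,0,0,-0.5,-0.01],[0.5,0,0,-0.4,0],[0.5,0,-0.4,0,0],[0.5,0,-0.3,0,0],[0.5,0,-0.1,0,0],[0.5,0,0,0,0],[0.5,0,0,0,0],[0.5,0,0,0,0],[0.5,0,0,0,0],[0.5,0,0,0,0]]
  ]
}}

```text
time: 36.48
eef_pos: [572.4, 116.9, 57.5]
tcp_rot: [3.086, 0.102, 0.115]
ft_force: [0.1, 0.5, -0.8]
width: 0.145
```

```bash
python3 -c "
from h import *
go([*cas(0,-80),34],0.066)"
```

```text
t 36.48 p [572.4 116.9  57.5] x [1.   0.07 0.07] y [ 0.06 -1.    0.05] z [ 0.076 -0.05  -0.996] w 0.145 F [ 0.1  0.5 -0.8] q [ 0.05  0.59 -0.44  1.9   0.49  0.7  -2.19]
shift cm [0.05 0.21 2.37] psi 0.068 turn 0.002
```

{"fn": "step_arm", "kwargs": {
  "steps": [
    [[0.5,0,0.1,0.2,0],[0.5,0,0.05,0.4,0],[0.5,0,0,0.4,0],[0.5,0,0,0.4,0],[0.5,0,0,0.4,0],[0.5,0,0,0.2,0],[0.5,0,0,0.1,0],[0.5,0,0,0,0],[0.5,0,0,0,0],[0.5,0,0,0,0]]
  ]
}}

```text
time: 37.32
eef_pos: [574.4, 113.5, 35.7]
tcp_rot: [3.084, 0.1, 0.114]
ft_force: [-0.7, 0.3, -0.4]
width: 0.148
```

```bash
python3 -c "
from h import *
go([*cas(0,-80),34],0.066)"
```

```text
t 37.32 p [574.4 113.5  35.7] x [1.   0.07 0.07] y [ 0.06 -1.    0.06] z [ 0.076 -0.052 -0.996] w 0.148 F [-0.7  0.3 -0.4] q [ 0.04  0.62 -0.42  1.9   0.52  0.67 -2.21]
shift cm [ 0.03 -0.02  0.17] psi 0.067 turn 0.001
```

{"fn": "step_arm", "kwargs": {
  "steps": [
    [[0.5,0,0,0.05,0],[2.6,0,0,0,0],[2.6,0,0,0,0],[2.6,0,0,0,0],[2.6,0,0,-1.5,0],[2.6,0,0,-3,0],[2.6,0,0,-3,0],[2.6,0,0,-2,0],[4,0,0,-0.5,0],[4,0,0,0,0]]
  ]
}}

```text
time: 38.15
eef_pos: [565.3, 119.6, 140.5]
tcp_rot: [3.085, 0.103, 0.11]
ft_force: [0.1, 0.2, -1.0]
width: 0.466
```

```bash
python3 -c "
from h import *
print(cas(75,130),cas(-53,142))
go([507,332,140],0.066)"
```

```text
[635.76293701 328.16336985] [507.25019469 331.69537525]
t 38.15 p [565.3 119.6 140.5] x [1.   0.07 0.07] y [ 0.06 -1.    0.06] z [ 0.073 -0.051 -0.996] w 0.466 F [ 0.1  0.2 -1. ] q [ 0.11  0.46 -0.51  1.87  0.39  0.85 -2.12]
shift cm [ -4.35 -21.54  -1.45] psi 0.069 turn 0.003
```

{"fn": "step_arm", "kwargs": {
  "steps": [
    [[4,-0.4,-2.0,0,0],[4,-0.7,-3.5,0,0],[4,-0.7,-3.5,0,0],[4,-0.7,-3.5,0,0],[4,-0.6,-3.2,0,0],[4,-0.4,-2.2,0,0],[4,-0.2,-1.2,0,-0.12],[4,-0.1,-0.5,0,-0.12],[4,0,0,0,-0.12],[4,0,0,0,-0.12]]
  ]
}}

```text
time: 38.98
eef_pos: [510.1, 316.6, 118.7]
tcp_rot: [2.953, 0.832, 0.076]
ft_force: [-0.3, 0.9, 0.1]
width: 0.466
```

```bash
python3 -c "
from h import *
go([507,332,140],0.6)
a=snap('top','a.png',(130,125,255,245),3.2);b=snap('scene','b.png',(300,130,420,240),3.2)
H=max(a.shape[0],b.shape[0]); f=lambda m:cv2.copyMakeBorder(m,0,H-m.shape[0],0,0,0)
cv2.imwrite('pics/ab.png',np.hstack([f(a),f(b)])[:,:,::-1])"
```

```text
t 38.98 p [510.1 316.6 118.7] x [0.85 0.52 0.03] y [ 0.52 -0.85  0.08] z [ 0.067 -0.056 -0.996] w 0.466 F [-0.3  0.9  0.1] q [-0.18  0.58 -0.62  1.79  0.53  0.92 -2.08]
shift cm [ 0.61 -1.3  -2.23] psi 0.551 turn -0.049
```

View pics/ab.png

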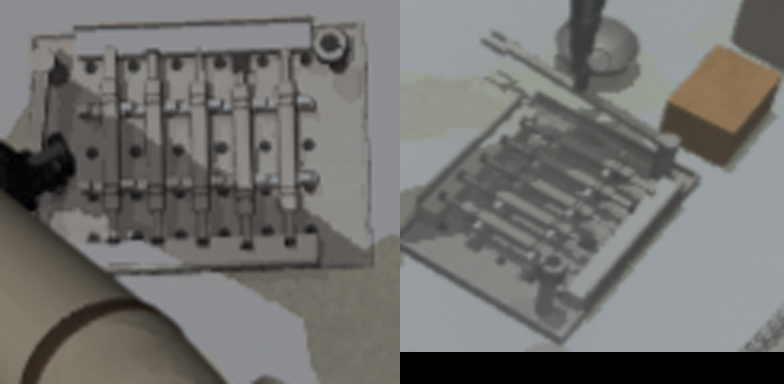

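All five instruments are in separate lanes, at x ≈ 110, 155, 201, 243 and 289 in the left panel, lying across both rails. Now the bar's grip pin.

{"fn": "step_arm", "kwargs": {
  "steps": [
    [[4,0.2,-0.7,0,0],[4,0.1,-0.5,0,0],[4,0,-0.3,0.3,0],[4,0,-0.1,0.6,0],[4,0,0,0.8,0],[4,0,0,0.8,0],[4,0,0,0.6,0],[4,0,0,0.4,0],[4,0,0,0.2,0],[4,0,0,0,0]]
  ]
}}

```text
time: 39.92
eef_pos: [506.1, 327.4, 73.3]
tcp_rot: [2.961, 0.799, 0.07]
ft_force: [-0.6, 0.9, -0.4]
width: 0.47
```

```bash
python3 -c "
from h import *
go([507,332,72],0.6)"
```

```text
t 39.92 p [506.1 327.4  73.3] x [0.86 0.5  0.02] y [ 0.5  -0.86  0.08] z [ 0.063 -0.06  -0.996] w 0.47 F [-0.6  0.9 -0.4] q [-0.23  0.65 -0.58  1.8   0.57  0.86 -2.16]
shift cm [ 0.3  -0.36  0.11] psi 0.528 turn -0.072
```

{"fn": "step_arm", "kwargs": {
  "steps": [
    [[4,0.2,-0.2,0,0],[4,0.1,-0.1,0,0],[4,0,0,0,0],[0.5,0,0,0,0],[0.5,0,0,0,0],[0.5,0,0,0,0],[0.5,0,0,0,0],[0.5,0,0,0,0],[0.5,0,0,0,0],[0.5,0,0,0,0]]
  ],
  "newtons": 40
}}

```text
time: 40.75
eef_pos: [507.7, 332.6, 73.9]
tcp_rot: [2.963, 0.797, 0.072]
ft_force: [0.7, -0.5, -0.5]
width: 0.169
```

```bash
cat >> h.py <<'E'
def bar():
    o,Rm=st(); q=o["eef_pos"][:2]-C; c,s=np.cos(CY),np.sin(CY); l=np.array([c*q[0]+s*q[1],-s*q[0]+c*q[1]])-[75,130]
    th=np.arctan2(-l[0],-l[1]); print('bar th',round(th,3),'r',round(np.hypot(*l),1),'psi',round(np.arctan2(Rm[1,0],Rm[0,0]),3))
    prev=o["eef_pos"]
    for k in np.arange(th-.12,-.13,-.12):
        w=cas(75-130*np.sin(k),130-130*np.cos(k)); d=Rm.T@(np.array([*w,72])-prev)/10; print(round(k,2),np.round(d,2)); prev=np.array([*w,72])
E
python3 -c "
from h import *
bar()"
```

```text
t 40.75 p [507.7 332.6  73.9] x [0.86 0.5  0.03] y [ 0.5  -0.86  0.08] z [ 0.064 -0.057 -0.996] w 0.169 F [ 0.7 -0.5 -0.5] q [-0.24  0.65 -0.58  1.79  0.57  0.86 -2.16]
bar th 1.671 r 128.1 psi 0.526
1.55 [-0.91  1.25  0.27]
1.43 [-0.58  1.44  0.1 ]
1.31 [-0.4   1.5   0.11]
1.19 [-0.22  1.54  0.12]
1.07 [-0.03  1.55  0.13]
0.95 [0.15 1.55 0.13]
0.83 [0.34 1.52 0.13]
0.71 [0.52 1.46 0.13]
0.59 [0.69 1.39 0.13]
0.47 [0.85 1.3  0.13]
0.35 [1.   1.19 0.12]
0.23 [1.14 1.06 0.12]
0.11 [1.26 0.91 0.11]
-0.01 [1.36 0.76 0.1 ]
-0.13 [1.44 0.59 0.09]
```

{"fn": "step_arm", "kwargs": {
  "steps": [
    [[0.5,-0.4,0.7,0.1,0],[0.5,-0.6,1.2,0.1,0],[0.5,-0.4,1.3,0.1,0],[0.5,-0.3,1.3,0.1,0],[0.5,-0.1,1.3,0.1,0],[0.5,0,1.3,0.1,0],[0.5,0.1,1.3,0.1,0],[0.5,0.2,1.0,0.1,0],[0.5,0.1,0.5,0,0],[0.5,0,0.2,0,0]]
  ]
}}

```text
time: 41.58
eef_pos: [554.3, 233.6, 74.0]
tcp_rot: [2.975, 0.805, 0.094]
ft_force: [3.3, 5.8, -7.6]
width: 0.175
```

```bash
python3 -c "
from h import *
bar()"
```

```text
t 41.58 p [554.3 233.6  74. ] x [0.86 0.5  0.04] y [ 0.5  -0.86  0.07] z [ 0.074 -0.04  -0.996] w 0.175 F [ 3.3  5.8 -7.6] q [-0.04  0.62 -0.58  1.83  0.57  0.8  -1.98]
bar th 0.777 r 124.9 psi 0.53
0.66 [0.1  1.59 0.32]
0.54 [0.76 1.35 0.13]
0.42 [0.92 1.25 0.13]
0.3 [1.06 1.13 0.13]
0.18 [1.19 1.   0.12]
0.06 [1.3  0.85 0.12]
-0.06 [1.39 0.69 0.11]
```

{"fn": "step_arm", "kwargs": {
  "steps": [
    [[0.5,0,0.8,0.2,0],[0.5,0.6,1.1,0.1,0],[0.5,0.8,1.0,0.1,0],[0.5,0.9,1.0,0.1,0],[0.5,0.9,0.8,0.1,0],[0.5,0.9,0.7,0.1,0],[0.5,0.6,0.4,0,0],[0.5,0.4,0.2,0,0],[0.5,0.2,0.1,0,0],[0.5,0.1,0,0,0]]
  ]
}}

```text
time: 42.42
eef_pos: [643.6, 204.1, 73.8]
tcp_rot: [2.991, 0.798, 0.106]
ft_force: [-1.9, 3.5, 3.0]
width: 0.174
```

```bash
python3 -c "
from h import *
bar()"
```

```text
t 42.42 p [643.6 204.1  73.8] x [0.87 0.5  0.05] y [ 0.5  -0.87  0.06] z [ 0.078 -0.025 -0.997] w 0.174 F [-1.9  3.5  3. ] q [ 0.03  0.72 -0.57  1.65  0.56  0.87 -1.84]
bar th 0.003 r 124.3 psi 0.523
-0.12 [1.17 1.1  0.31]
```

{"fn": "step_arm", "kwargs": {
  "steps": [
    [[0.5,0.3,0.2,0,0],[0.5,0.3,0.2,0,0],[0.5,0.2,0.1,0,0],[0.5,0.2,0.1,0,0],[0.5,0.2,0.1,0,0],[0.5,0,0,0,0],[0.5,0,0,0,0],[0.5,0,0,0,0],[0.5,0,0,0,0],[0.5,0,0,0,0]]
  ]
}}

```text
time: 43.25
eef_pos: [651.7, 204.3, 73.8]
tcp_rot: [2.993, 0.801, 0.088]
ft_force: [-0.8, 4.4, -0.1]
width: 0.168
```

```bash
python3 -c "
from h import *
bar()"
```

```text
t 43.25 p [651.7 204.3  73.8] x [0.86 0.5  0.04] y [ 0.5  -0.87  0.06] z [ 0.066 -0.026 -0.997] w 0.168 F [-0.8  4.4 -0.1] q [ 0.03  0.74 -0.57  1.62  0.56  0.89 -1.82]
bar th -0.062 r 124.9 psi 0.524
```

{"fn": "step_arm", "kwargs": {
  "steps": [
    [[0.5,0.2,0.1,0,0],[0.5,0.3,0.2,0,0],[0.5,0.3,0.2,0,0],[0.5,0.3,0.2,0,0],[0.5,0.3,0.2,0,0],[0.5,0.3,0.2,0,0],[0.5,0.3,0.2,0,0],[0.5,0.3,0.2,0,0],[0.5,0.3,0.2,0,0],[0.5,0.3,0.2,0,0]]
  ]
}}

```text
time: 44.08
eef_pos: [651.7, 204.4, 73.2]
tcp_rot: [2.99, 0.813, -0.015]
ft_force: [-9.6, 2.3, 7.4]
width: 0.166
```

```bash
python3 -c "
from h import *
bar();a=snap('top','c.png',(130,125,255,245),3.2);b=snap('scene','d.png',(300,130,420,240),3.2)
H=max(a.shape[0],b.shape[0]); f=lambda m:cv2.copyMakeBorder(m,0,H-m.shape[0],0,0,0)
cv2.imwrite('pics/cd.png',np.hstack([f(a),f(b)])[:,:,::-1])"
```

```text
t 44.08 p [651.7 204.4  73.2] x [ 0.86  0.51 -0.02] y [ 0.51 -0.86  0.04] z [ 0.002 -0.044 -0.999] w 0.166 F [-9.6  2.3  7.4] q [ 0.02  0.78 -0.58  1.55  0.53  0.99 -1.78]
bar th -0.062 r 124.8 psi 0.531
```

View pics/cd.png

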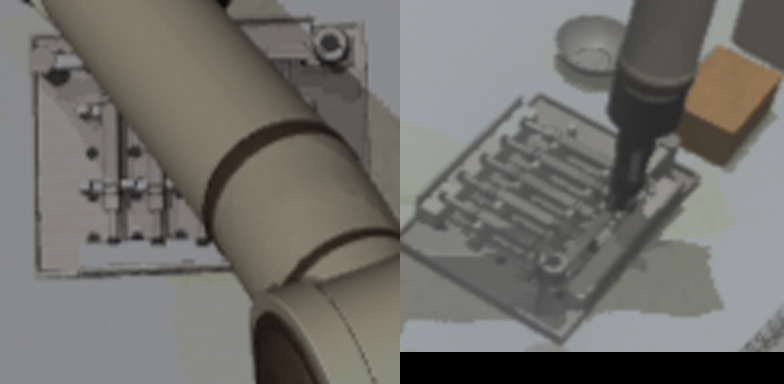

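The bar is against its stop: it didn't move under the push, and in the right panel its fork end runs under the screw head at (553,260). Next I release and go to the screw.

{"fn": "step_arm", "kwargs": {
  "steps": [
    [[4,0,0,0,0],[4,0,0,0,0],[4,0,0,0,0],[4,0,0,-1.5,0],[5.5,0,0,-2.5,0],[5.5,0,0,-2,-0.05],[5.5,0,0,-0.5,-0.12],[5.5,0,0,0,-0.12],[5.5,0,0,0,-0.12],[5.5,0,0,0,-0.12]]
  ]
}}

```text
time: 45.02
eef_pos: [658.2, 191.4, 147.8]
tcp_rot: [2.652, 1.569, -0.04]
ft_force: [-0.7, 0.2, 0.2]
width: 0.644
```

{"fn": "step_arm", "kwargs": {
  "steps": [
    [[5.5,0,0,0,-0.12],[5.5,0,0,0,-0.12],[5.5,0,0,0,-0.12],[5.5,0,0,0,-0.12],[5.5,0,0,0,-0.12],[5.5,0,0,0,-0.12],[5.5,0,0,0,-0.12],[5.5,0,0,0,-0.12],[5.5,0,0,0,-0.12],[5.5,0,0,0,-0.05]]
  ]
}}

```text
time: 45.85
eef_pos: [669.5, 175.5, 162.0]
tcp_rot: [1.34, 2.776, -0.095]
ft_force: [-0.1, 0.5, -0.6]
width: 0.642
```

```bash
python3 -c "
from h import *
go([652,70,115])"
```

```text
t 45.85 p [669.5 175.5 162. ] x [-0.62  0.78 -0.08] y [ 0.78  0.62 -0.03] z [ 0.025 -0.081 -0.996] w 0.642 F [-0.1  0.5 -0.6] q [ 0.25  0.81 -0.95  1.48  0.76  1.25 -0.16]
shift cm [-6.77 -7.78  5.49] psi 2.243 turn None
```

{"fn": "step_arm", "kwargs": {
  "steps": [
    [[5.5,-0.8,-0.9,0,0],[5.5,-1.4,-1.6,0,0],[5.5,-1.5,-1.7,0.4,0],[5.5,-1.2,-1.5,0.8,0],[5.5,-0.8,-0.9,0.8,0],[5.5,-0.4,-0.4,0.6,-0.06],[5.5,0,0,0.3,-0.12],[5.5,0,0,0,-0.12],[5.5,0,0,0,-0.12],[5.5,0,0,0,-0.12]]
  ]
}}

```text
time: 46.68
eef_pos: [656.8, 58.2, 145.8]
tcp_rot: [0.568, 3.036, -0.139]
ft_force: [0.2, 0.0, -0.2]
width: 0.643
```

{"fn": "step_arm", "kwargs": {
  "steps": [
    [[5.5,0,0,0,-0.12],[5.5,0,0,0,-0.12],[5.5,0,0,0,-0.12],[5.5,0,0,0,-0.12],[5.5,0,0,0,-0.12],[5.5,0,0,0,-0.12],[5.5,0,0,0,-0.12],[5.5,0,0,0,-0.05],[5.5,0,0,0,0],[5.5,0,0,0,0]]
  ]
}}

```text
time: 47.52
eef_pos: [658.8, 41.1, 147.1]
tcp_rot: [-0.837, 3.02, -0.183]
ft_force: [0.1, 0.2, -0.8]
width: 0.646
```

```bash
python3 -c "
from h import *
go([652,70,115])"
```

```text
t 47.52 p [658.8  41.1 147.1] x [-0.86 -0.51  0.03] y [-0.51  0.85 -0.11] z [ 0.033 -0.112 -0.993] w 0.646 F [ 0.1  0.2 -0.8] q [ 0.57  0.91 -1.19  1.6   0.98  1.31  1.3 ]
shift cm [-0.99  3.17  2.84] psi -2.602 turn None
```

{"fn": "step_arm", "kwargs": {
  "steps": [
    [[5.5,-0.4,1.2,0.3,0],[5.5,-0.3,1.0,0.8,0],[5.5,-0.2,0.5,0.9,0],[5.5,0,0.1,0.5,0],[5.5,0,0,0.2,0],[5.5,0,0,0,0],[5.5,0,0,0,0],[5.5,0,0,0,0],[5.5,0,0,0,0],[5.5,0,0,0,0]]
  ]
}}

```text
time: 48.35
eef_pos: [652.0, 68.6, 113.0]
tcp_rot: [-0.827, 3.024, -0.186]
ft_force: [0.8, -0.1, -1.2]
width: 0.645
```

```bash
python3 -c "
from h import *
go([652.4,69,68])"
```

```text
t 48.35 p [652.   68.6 113. ] x [-0.86 -0.51  0.03] y [-0.51  0.85 -0.11] z [ 0.032 -0.114 -0.993] w 0.645 F [ 0.8 -0.1 -1.2] q [ 0.52  0.94 -1.16  1.63  1.01  1.27  1.22]
shift cm [-0.19  0.52  4.46] psi -2.61 turn None
```

{"fn": "step_arm", "kwargs": {
  "steps": [
    [[5.5,-0.1,0.25,0.2,0],[5.5,0,0.15,0.5,0],[5.5,0,0.05,0.7,0],[5.5,0,0,0.8,0],[5.5,0,0,0.7,0],[5.5,0,0,0.5,0],[5.5,0,0,0.3,0],[5.5,0,0,0.1,0],[5.5,0,0,0,0],[5.5,0,0,0,0]]
  ]
}}

```text
time: 49.18
eef_pos: [651.7, 67.3, 69.7]
tcp_rot: [0.824, -3.026, 0.187]
ft_force: [-1.1, -0.9, -0.2]
width: 0.646
```

```bash
python3 -c "
from h import *
go([652.4,69,69])"
```

```text
t 49.18 p [651.7  67.3  69.7] x [-0.86 -0.51  0.03] y [-0.51  0.86 -0.11] z [ 0.031 -0.114 -0.993] w 0.646 F [-1.1 -0.9 -0.2] q [ 0.5   0.98 -1.12  1.65  1.06  1.22  1.19]
shift cm [-0.15  0.12  0.06] psi -2.612 turn None
```

{"fn": "step_arm", "kwargs": {
  "steps": [
    [[1.5,0,0.1,0,0],[1.5,0,0,0,0],[1.5,0,0,0,0],[1.5,0,0,0,0],[1.5,0,0,0,0],[1.5,0,0,0,0],[1.5,0,0,0,0.03],[1.5,0,0,0,0.06],[1.5,0,0,0,0.06],[1.5,0,0,0,0.06]]
  ],
  "newtons": 50
}}

```text
time: 50.02
eef_pos: [650.5, 70.2, 70.3]
tcp_rot: [-0.491, 3.085, -0.179]
ft_force: [-1.0, 0.3, -0.4]
width: 0.337
```

```bash
cat >> h.py <<'E'
def tq():
    o,Rm=st(); print('wrist torque',np.round(o["wrist_torque"],3),'psi',round(np.arctan2(Rm[1,0],Rm[0,0]),3),'effort',np.round(o["joint_efforts"],2))
E
python3 -c "
from h import *
tq()"
```

```text
t 50.02 p [650.5  70.2  70.3] x [-0.95 -0.31  0.01] y [-0.31  0.94 -0.11] z [ 0.03  -0.111 -0.993] w 0.337 F [-1.   0.3 -0.4] q [ 0.49  0.96 -1.09  1.65  1.04  1.2   0.98]
wrist torque [0.563 0.318 0.028] psi -2.826 effort [  0.55 -60.54 -22.4  -17.59   1.06   0.65   0.86]
```

{"fn": "step_arm", "kwargs": {
  "steps": [
    [[1.5,0,0,0,0.11],[1.5,0,0,0,0.11],[1.5,0,0,0,0.11],[1.5,0,0,0,0.11],[1.5,0,0,0,0.11],[1.5,0,0,0,0.11],[1.5,0,0,0,0.11],[1.5,0,0,0,0.11],[1.5,0,0,0,0.11],[1.5,0,0,0,0.11]]
  ]
}}

```text
time: 50.85
eef_pos: [652.4, 75.7, 70.5]
tcp_rot: [1.24, 2.804, -0.119]
ft_force: [0.7, 0.3, -0.9]
width: 0.332
```

```bash
python3 -c "
from h import *
tq()"
```

```text
t 50.85 p [652.4  75.7  70.5] x [-0.67  0.73 -0.1 ] y [ 0.74  0.67 -0.04] z [ 0.036 -0.101 -0.994] w 0.332 F [ 0.7  0.3 -0.9] q [ 0.4   0.86 -0.92  1.65  0.89  1.08 -0.09]
wrist torque [ 0.493 -0.038  0.167] psi 2.311 effort [  0.85 -59.84 -18.56 -19.24   0.78   0.85   1.58]
```

{"fn": "step_arm", "kwargs": {
  "steps": [
    [[1.5,-0.1,0,0,0.11],[1.5,-0.1,0,0,0.11],[1.5,-0.1,0,0,0.11],[1.5,-0.1,0,0,0.11],[1.5,0,0,0,0.11],[1.5,0,0,0,0.11],[1.5,0,0,0,0.11],[1.5,0,0,0,0.11],[1.5,0,0,0,0.11],[1.5,0,0,0,0.11]]
  ]
}}

```text
time: 51.68
eef_pos: [657.9, 76.9, 70.2]
tcp_rot: [2.544, 1.665, -0.022]
ft_force: [1.0, 0.7, -1.9]
width: 0.329
```

```bash
python3 -c "
from h import *
tq()"
```

```text
t 51.68 p [657.9  76.9  70.2] x [ 0.4   0.91 -0.07] y [ 0.91 -0.4   0.08] z [ 0.043 -0.092 -0.995] w 0.329 F [ 1.   0.7 -1.9] q [ 0.28  0.77 -0.71  1.65  0.72  0.97 -1.13]
wrist torque [0.255 0.303 0.149] psi 1.157 effort [  0.86 -62.05 -14.6  -21.82   0.78   0.3    1.49]
```

{"fn": "step_arm", "kwargs": {
  "steps": [
    [[1.5,-0.3,0,0,0.1],[1.5,-0.3,0,0,0.1],[1.5,-0.3,0,0,0.1],[1.5,-0.2,0,0,0.1],[1.5,-0.1,0,0,0.1],[1.5,0,0,0,0.1],[1.5,0,0,0,0.1],[1.5,0,0,0,0.1],[1.5,0,0,0,0.06],[1.5,0,0,0,0]]
  ]
}}

```text
time: 52.52
eef_pos: [661.1, 73.6, 71.0]
tcp_rot: [3.03, 0.39, 0.081]
ft_force: [0.9, -0.5, -1.0]
width: 0.334
```

```bash
python3 -c "
from h import *
tq()"
```

```text
t 52.52 p [661.1  73.6  71. ] x [0.97 0.26 0.04] y [ 0.25 -0.96  0.09] z [ 0.064 -0.078 -0.995] w 0.334 F [ 0.9 -0.5 -1. ] q [ 0.17  0.71 -0.52  1.67  0.56  0.87 -1.93]
wrist torque [ 0.489  0.375 -0.005] psi 0.258 effort [ -0.39 -62.61  -9.41 -22.92   0.71  -0.08  -0.67]
```

{"fn": "step_arm", "kwargs": {
  "steps": [
    [[5.5,0,0,0,0],[5.5,0,0,0,0],[5.5,0,0,0,0],[5.5,0,0,-1,0],[5.5,0,0,-2,0],[5.5,0,0,-1.5,-0.1],[5.5,0,0,-0.5,-0.12],[5.5,0,0,0,-0.12],[5.5,0,0,0,-0.12],[5.5,0,0,0,-0.12]]
  ]
}}

```text
time: 53.35
eef_pos: [658.5, 80.1, 129.4]
tcp_rot: [2.759, 1.28, 0.044]
ft_force: [-0.3, 0.8, -0.9]
width: 0.641
```

{"fn": "step_arm", "kwargs": {
  "steps": [
    [[5.5,0,0,0,-0.12],[5.5,0,0,0,-0.12],[5.5,0,0,0,-0.12],[5.5,0,0,0,-0.12],[5.5,0,0,0,-0.12],[5.5,0,0,0,-0.12],[5.5,0,0,0,-0.12],[5.5,0,0,0,-0.12],[5.5,0,0,0,-0.12],[5.5,0,0,0,-0.12]]
  ]
}}

```text
time: 54.18
eef_pos: [661.8, 80.4, 141.6]
tcp_rot: [1.484, 2.644, -0.047]
ft_force: [0.7, 0.8, -0.3]
width: 0.643
```

{"fn": "step_arm", "kwargs": {
  "steps": [
    [[5.5,0,0,0,-0.12],[5.5,0,0,0,-0.12],[5.5,0,0,0,-0.12],[5.5,0,0,0,-0.12],[5.5,0,0,0,-0.12],[5.5,0,0,0,-0.12],[5.5,0,0,0,-0.12],[5.5,0,0,0,-0.12],[5.5,0,0,0,-0.12],[5.5,0,0,0,0]]
  ]
}}

```text
time: 55.02
eef_pos: [664.8, 78.0, 152.5]
tcp_rot: [-0.163, 3.05, -0.136]
ft_force: [0.1, 0.2, -0.2]
width: 0.643
```

```bash
python3 -c "
from h import *
go([652,71,112])"
```

```text
t 55.02 p [664.8  78.  152.5] x [-0.99 -0.11 -0.08] y [-0.1   0.99 -0.09] z [ 0.089 -0.084 -0.992] w 0.643 F [ 0.1  0.2 -0.2] q [ 0.52  0.85 -1.15  1.63  0.95  1.22  0.83]
shift cm [ 1.67 -0.19  3.96] psi -3.031 turn None
```

{"fn": "step_arm", "kwargs": {
  "steps": [
    [[5.5,0.5,0,0.5,0],[5.5,0.6,0,0.9,0],[5.5,0.4,0,0.9,-0.06],[5.5,0.1,0,0.6,-0.12],[5.5,0,0,0.2,-0.12],[5.5,0,0,0,-0.12],[5.5,0,0,0,-0.12],[5.5,0,0,0,-0.12],[5.5,0,0,0,-0.05],[5.5,0,0,0,0]]
  ]
}}

```text
time: 55.85
eef_pos: [645.5, 70.2, 115.0]
tcp_rot: [-1.239, 2.834, -0.183]
ft_force: [0.4, -0.8, -0.3]
width: 0.64
```

```bash
python3 -c "
from h import *
go([652,70.5,112])"
```

```text
t 55.85 p [645.5  70.2 115. ] x [-0.68 -0.73  0.01] y [-0.73  0.67 -0.13] z [ 0.087 -0.091 -0.992] w 0.64 F [ 0.4 -0.8 -0.3] q [ 0.57  0.94 -1.22  1.7   1.08  1.23  1.45]
shift cm [-0.47 -0.41  0.35] psi -2.318 turn None
```

```bash
python3 -c "
from h import *
go([654.5,71,70])"
```

```text
t 55.85 p [645.5  70.2 115. ] x [-0.68 -0.73  0.01] y [-0.73  0.67 -0.13] z [ 0.087 -0.091 -0.992] w 0.64 F [ 0.4 -0.8 -0.3] q [ 0.57  0.94 -1.22  1.7   1.08  1.23  1.45]
shift cm [-0.71 -0.03  4.53] psi -2.318 turn None
```

{"fn": "step_arm", "kwargs": {
  "steps": [
    [[5.5,-0.3,0,0.2,0],[5.5,-0.2,0,0.5,0],[5.5,-0.1,0,0.8,0],[5.5,0,0,0.9,0],[5.5,0,0,0.8,0],[5.5,0,0,0.5,0],[5.5,0,0,0.3,0],[5.5,0,0,0.1,0],[5.5,0,0,0,0],[5.5,0,0,0,0]]
  ]
}}

```text
time: 56.68
eef_pos: [651.8, 69.9, 66.9]
tcp_rot: [-1.223, 2.844, -0.184]
ft_force: [0.9, -1.4, 0.5]
width: 0.643
```

```bash
python3 -c "
from h import *
go([654.5,71,70])"
```

```text
t 56.68 p [651.8  69.9  66.9] x [-0.69 -0.73  0.01] y [-0.72  0.68 -0.12] z [ 0.083 -0.093 -0.992] w 0.643 F [ 0.9 -1.4  0.5] q [ 0.54  1.   -1.16  1.7   1.13  1.19  1.41]
shift cm [-0.26 -0.16 -0.3 ] psi -2.33 turn None
```

{"fn": "step_arm", "kwargs": {
  "steps": [
    [[5.5,-0.15,-0.1,-0.2,0],[5.5,-0.1,-0.05,-0.1,0],[1.5,0,0,0,0],[1.5,0,0,0,0],[1.5,0,0,0,0],[1.5,0,0,0,0],[1.5,0,0,0,0],[1.5,0,0,0,0.06],[1.5,0,0,0,0.1],[1.5,0,0,0,0.1]]
  ],
  "newtons": 60
}}

```text
time: 57.52
eef_pos: [655.2, 71.6, 72.2]
tcp_rot: [-0.828, 2.966, -0.172]
ft_force: [0.3, -1.4, 0.6]
width: 0.329
```

{"fn": "step_arm", "kwargs": {
  "steps": [
    [[1.5,0,0,0,0.1],[1.5,0,0,0,0.1],[1.5,0,0,0,0.1],[1.5,0,0,0,0.1],[1.5,0,0,0,0.1],[1.5,0,0,0,0.1],[1.5,0,0,0,0.1],[1.5,0,0,0,0.1],[1.5,0,0,0,0.1],[1.5,0,0,0,0.1]]
  ]
}}

```text
time: 58.35
eef_pos: [655.4, 72.4, 72.6]
tcp_rot: [0.756, 2.938, -0.101]
ft_force: [0.8, 0.0, 1.1]
width: 0.325
```

```bash
python3 -c "
from h import *
tq()"
```

```text
t 58.35 p [655.4  72.4  72.6] x [-0.87  0.48 -0.12] y [ 0.48  0.87 -0.04] z [ 0.086 -0.091 -0.992] w 0.325 F [0.8 0.  1.1] q [ 0.46  0.88 -1.    1.69  0.98  1.07  0.18]
wrist torque [-0.055  0.423  0.1  ] psi 2.64 effort [ 5.800e-01 -5.808e+01 -2.030e+01 -1.860e+01  7.800e-01  2.000e-02
  1.390e+00]
```

{"fn": "step_arm", "kwargs": {
  "steps": [
    [[1.5,0,0,0,0.1],[1.5,0,0,0,0.1],[1.5,0,0,0,0.1],[1.5,-0.05,0,0,0.1],[1.5,-0.05,0,0,0.1],[1.5,-0.05,0,0,0.1],[1.5,-0.05,0,0,0.1],[1.5,-0.05,0,0,0.1],[1.5,-0.05,0,0,0.1],[1.5,-0.05,0,0,0.07]]
  ]
}}

```text
time: 59.18
eef_pos: [655.3, 72.8, 72.3]
tcp_rot: [2.078, 2.191, -0.007]
ft_force: [3.6, 0.8, -1.2]
width: 0.323
```

```bash
python3 -c "
from h import *
tq()"
```

```text
t 59.18 p [655.3  72.8  72.3] x [-0.05  0.99 -0.09] y [1.   0.06 0.08] z [ 0.085 -0.087 -0.993] w 0.323 F [ 3.6  0.8 -1.2] q [ 0.37  0.79 -0.83  1.7   0.84  0.97 -0.75]
wrist torque [0.296 1.084 0.226] psi 1.62 effort [ 1.020e+00 -6.003e+01 -1.601e+01 -1.986e+01  1.020e+00  2.000e-02
  4.400e-01]
```

{"fn": "step_arm", "kwargs": {
  "steps": [
    [[1.5,0,0,0,0.05],[1.5,0,0,0,0.05],[1.5,-0.05,0,0,0.05],[1.5,0,0,0,0.05],[1.5,-0.05,0,0,0.05],[1.5,0,0,0,0.05],[1.5,-0.05,0,0,0.05],[1.5,0,0,0,0.05],[1.5,0,0,0,0.05],[1.5,0,0,0,0.05]]
  ]
}}

```text
time: 60.02
eef_pos: [655.8, 72.8, 73.1]
tcp_rot: [2.579, 1.579, 0.042]
ft_force: [3.0, -1.1, 0.5]
width: 0.323
```

```bash
python3 -c "
from h import *
tq()"
```

```text
t 60.02 p [655.8  72.8  73.1] x [ 0.46  0.89 -0.04] y [ 0.89 -0.45  0.11] z [ 0.085 -0.085 -0.993] w 0.323 F [ 3.  -1.1  0.5] q [ 0.31  0.75 -0.73  1.7   0.75  0.92 -1.22]
wrist torque [0.445 0.996 0.109] psi 1.097 effort [ -0.14 -59.64 -14.16 -20.6    0.98  -0.18   0.57]
```

{"fn": "step_arm", "kwargs": {
  "steps": [
    [[1.5,0,0,0,0.03],[1.5,0,0,0,0.03],[1.5,-0.05,0,0,0.03],[1.5,0,0,0,0.03],[1.5,0,0,0,0.03],[1.5,-0.05,0,0,0.03],[1.5,0,0,0,0.03],[1.5,0,0,0,0.03],[1.5,0,0,0,0.03],[1.5,0,0,0,0.03]]
  ]
}}

```text
time: 60.85
eef_pos: [656.0, 72.6, 73.7]
tcp_rot: [2.803, 1.155, 0.071]
ft_force: [1.2, -1.3, 1.2]
width: 0.323
```

```bash
python3 -c "
from h import *
tq()"
```

```text
t 60.85 p [656.   72.6  73.7] x [0.71 0.7  0.  ] y [ 0.7  -0.7   0.12] z [ 0.084 -0.083 -0.993] w 0.323 F [ 1.2 -1.3  1.2] q [ 0.27  0.73 -0.67  1.7   0.7   0.9  -1.5 ]
wrist torque [0.228 0.509 0.119] psi 0.782 effort [ -0.21 -59.62 -12.68 -21.3    0.65  -0.15   0.33]
```

{"fn": "step_arm", "kwargs": {
  "steps": [
    [[1.5,0,0,0,0.03],[1.5,0,0,0,0.03],[1.5,-0.05,0,0,0.03],[1.5,0,0,0,0.03],[1.5,0,0,0,0.03],[1.5,0,0,0,0.03],[1.5,0,0,0,0.03],[1.5,0,0,0,0.03],[1.5,0,0,0,0.03],[1.5,0,0,0,0.03]]
  ]
}}

```text
time: 61.68
eef_pos: [656.4, 72.6, 73.8]
tcp_rot: [2.958, 0.705, 0.098]
ft_force: [0.8, -1.6, -0.5]
width: 0.327
```

```bash
python3 -c "
from h import *
tq()"
```

```text
t 61.68 p [656.4  72.6  73.8] x [0.89 0.45 0.04] y [ 0.45 -0.89  0.11] z [ 0.086 -0.081 -0.993] w 0.327 F [ 0.8 -1.6 -0.5] q [ 0.23  0.71 -0.6   1.7   0.65  0.87 -1.78]
wrist torque [0.183 0.365 0.13 ] psi 0.471 effort [ -0.25 -59.82 -11.36 -21.71   0.58  -0.13   0.34]
```

{"fn": "step_arm", "kwargs": {
  "steps": [
    [[1.5,0,0,0,0.03],[1.5,0,0,0,0.03],[1.5,0,0,0,0.03],[1.5,-0.05,0,0,0.03],[1.5,0,0,0,0.03],[1.5,0,0,0,0.03],[1.5,0,0,0,0.03],[1.5,0,0,0,0.02],[1.5,0,0,0,0.02],[1.5,0,0,0,0.02]]
  ]
}}

```text
time: 62.52
eef_pos: [656.7, 72.5, 74.0]
tcp_rot: [3.037, 0.283, 0.122]
ft_force: [0.1, -0.7, 0.4]
width: 0.326
```

```bash
python3 -c "
from h import *
tq()"
```

```text
t 62.52 p [656.7  72.5  74. ] x [0.98 0.19 0.07] y [ 0.18 -0.98  0.1 ] z [ 0.088 -0.081 -0.993] w 0.326 F [ 0.1 -0.7  0.4] q [ 0.19  0.69 -0.54  1.7   0.6   0.85 -2.03]
wrist torque [0.188 0.268 0.095] psi 0.189 effort [ -0.37 -59.95 -10.06 -22.02   0.48  -0.17   0.22]
```

{"fn": "step_arm", "kwargs": {
  "steps": [
    [[1.5,0,0,0,0.03],[1.5,0,0,0,0.03],[1.5,0,0,0,0.03],[1.5,0,0,0,0.03],[1.5,0,0,0,0.03],[1.5,0,0,0,0.03],[1.5,0,0,0,0.03],[1.5,0,0,0,0.03],[1.5,0,0,0,0.03],[1.5,0,0,0,0.03]]
  ]
}}

```text
time: 63.35
eef_pos: [656.9, 72.2, 74.1]
tcp_rot: [3.056, -0.203, 0.144]
ft_force: [1.1, -1.2, 0.8]
width: 0.326
```

```bash
python3 -c "
from h import *
tq()"
```

```text
t 63.35 p [656.9  72.2  74.1] x [ 0.99 -0.13  0.1 ] y [-0.14 -0.99  0.07] z [ 0.088 -0.082 -0.993] w 0.326 F [ 1.1 -1.2  0.8] q [ 0.14  0.67 -0.47  1.7   0.54  0.82 -2.31]
wrist torque [0.033 0.193 0.073] psi -0.13 effort [ -0.23 -59.99  -8.74 -22.31   0.41  -0.23   0.35]
```

{"fn": "step_arm", "kwargs": {
  "steps": [
    [[5.5,0,0,0,0],[5.5,0,0,0,0],[5.5,0,0,0,0],[5.5,0,0,0,-0.1],[5.5,0,0,0,-0.12],[5.5,0,0,0,-0.12],[5.5,0,0,0,-0.12],[5.5,0,0,0,-0.12],[5.5,0,0,0,-0.12],[5.5,0,0,0,-0.12]]
  ]
}}

```text
time: 64.18
eef_pos: [656.1, 75.0, 74.6]
tcp_rot: [2.839, 1.069, 0.083]
ft_force: [0.3, -0.1, 0.3]
width: 0.644
```

{"fn": "step_arm", "kwargs": {
  "steps": [
    [[5.5,0,0,0,-0.12],[5.5,0,0,0,-0.12],[5.5,0,0,0,-0.12],[5.5,0,0,0,-0.12],[5.5,0,0,0,-0.06],[5.5,0,0,0.2,0],[5.5,0,0,0.2,0],[5.5,0,0,0.1,0],[5.5,0,0,0,0],[5.5,0,0,0,0]]
  ]
}}

```text
time: 65.02
eef_pos: [656.0, 75.1, 68.8]
tcp_rot: [2.422, 1.811, 0.035]
ft_force: [-0.1, -0.3, 0.4]
width: 0.642
```

```bash
python3 -c "
from h import *
go([656.5,72.3,72])"
```

```text
t 65.02 p [656.   75.1  68.8] x [ 0.29  0.96 -0.05] y [ 0.95 -0.28  0.11] z [ 0.088 -0.079 -0.993] w 0.642 F [-0.1 -0.3  0.4] q [ 0.33  0.77 -0.77  1.7   0.79  0.93 -1.06]
shift cm [-0.27  0.16 -0.29] psi 1.281 turn None
```

Regrip, then turn slowly.

{"fn": "step_arm", "kwargs": {
  "steps": [
    [[5.5,-0.15,0.1,-0.2,0],[5.5,-0.1,0,-0.1,0],[1.5,0,0,0,0],[1.5,0,0,0,0],[1.5,0,0,0,0],[1.5,0,0,0,0],[1.5,0,0,0,0],[1.5,0,0,0,0.03],[1.5,0,0,0,0.04],[1.5,0,0,0,0.04]]
  ]
}}

```text
time: 65.85
eef_pos: [656.2, 72.6, 73.2]
tcp_rot: [2.523, 1.67, 0.046]
ft_force: [-0.1, -0.8, 1.0]
width: 0.323
```

{"fn": "step_arm", "kwargs": {
  "steps": [
    [[1.5,0,0,0,0.02],[1.5,0,0,0,0.02],[1.5,0,0,0,0.02],[1.5,0,0,0,0.02],[1.5,0,0,0,0.02],[1.5,0,0,0,0.02],[1.5,0,0,0,0.02],[1.5,0,0,0,0.02],[1.5,0,0,0,0.02],[1.5,0,0,0,0.02]]
  ]
}}

```text
time: 66.68
eef_pos: [656.2, 72.6, 73.2]
tcp_rot: [2.691, 1.39, 0.064]
ft_force: [0.7, 0.3, 1.7]
width: 0.324
```

```bash
python3 -c "
from h import *
tq()"
```

```text
t 66.68 p [656.2  72.6  73.2] x [ 0.58  0.82 -0.01] y [ 0.81 -0.57  0.12] z [ 0.089 -0.08  -0.993] w 0.324 F [0.7 0.3 1.7] q [ 0.29  0.74 -0.7   1.7   0.73  0.9  -1.35]
wrist torque [0.064 0.413 0.322] psi 0.953 effort [ 1.700e-01 -5.900e+01 -1.302e+01 -2.127e+01  4.300e-01 -2.300e-01
 -5.000e-02]
```

Wrist torque rose to 0.32 N·m, about 0.18 rad past seating, and the total of about 7.8 rad fits the 6–8 rad range. I stop here, release and go to the dial.

{"fn": "step_arm", "kwargs": {
  "steps": [
    [[5.5,0,0,0,0],[5.5,0,0,0,0],[5.5,0,0,0,0],[5.5,0,0,-1.5,0],[5.5,0,0,-3,0],[5.5,0,0,-3,0],[5.5,0,0,-1,-0.1],[4,0,0,0,-0.12],[4,0,0,0,-0.12],[4,0,0,0,-0.12]]
  ]
}}

```text
time: 67.52
eef_pos: [647.8, 81.9, 168.1]
tcp_rot: [2.284, 1.978, 0.025]
ft_force: [-0.5, -0.2, -0.8]
width: 0.469
```

{"fn": "step_arm", "kwargs": {
  "steps": [
    [[4,0,0,0,-0.12],[4,0,0,0,-0.12],[4,0,0,0,-0.12],[4,0,0,0,-0.12],[4,0,0,0,-0.12],[4,0,0,0,-0.12],[4,0,0,0,-0.12],[4,0,0,0,-0.12],[4,0,0,0,-0.08],[4,0,0,0,0]]
  ]
}}

```text
time: 68.35
eef_pos: [649.3, 83.4, 183.1]
tcp_rot: [0.927, 2.872, -0.068]
ft_force: [-0.3, 0.1, -0.5]
width: 0.469
```

```bash
python3 -c "
from h import *
print(px2w('top',268.5,125,70))
go([639,-148.4,130],2.493)"
```

```text
[699.22480451 -28.39187548  70.        ]
t 68.35 p [649.3  83.4 183.1] x [-0.8   0.58 -0.13] y [ 0.58  0.81 -0.01] z [ 0.102 -0.08  -0.992] w 0.469 F [-0.3  0.1 -0.5] q [ 0.51  0.74 -1.1   1.66  0.85  1.18  0.13]
shift cm [-11.91 -19.38   7.02] psi 2.517 turn 0.024
```

{"fn": "step_arm", "kwargs": {
  "steps": [
    [[4,-0.9,-1.4,0,0],[4,-1.8,-2.9,0,0],[4,-1.9,-3.1,0,0],[4,-1.9,-3.1,0.3,0],[4,-1.9,-3.1,0.6,0],[4,-1.4,-2.3,0.8,0],[4,-0.9,-1.4,1,0],[4,-0.5,-0.7,1,0],[4,-0.2,-0.3,0.7,0],[4,0,0,0.3,0]]
  ]
}}

```text
time: 69.18
eef_pos: [639.4, -138.2, 158.6]
tcp_rot: [0.948, 2.857, -0.06]
ft_force: [-0.2, -0.1, 0.2]
width: 0.468
```

```bash
python3 -c "
from h import *
go([639,-148.4,70],2.493)
a=snap('top','e.png',(130,125,255,245),3.0);b=snap('scene','f.png',(260,150,400,310),2.8)
H=max(a.shape[0],b.shape[0]); f=lambda m:cv2.copyMakeBorder(m,0,H-m.shape[0],0,0,0)
cv2.imwrite('pics/ef.png',np.hstack([f(a),f(b)])[:,:,::-1])"
```

```text
t 69.18 p [ 639.4 -138.2  158.6] x [-0.79  0.59 -0.14] y [0.6 0.8 0. ] z [ 0.112 -0.079 -0.991] w 0.468 F [-0.2 -0.1  0.2] q [ 0.89  0.76 -1.11  1.71  0.87  1.09  0.44]
shift cm [ 0.64 -0.87  8.85] psi 2.501 turn 0.008
```

View pics/ef.png

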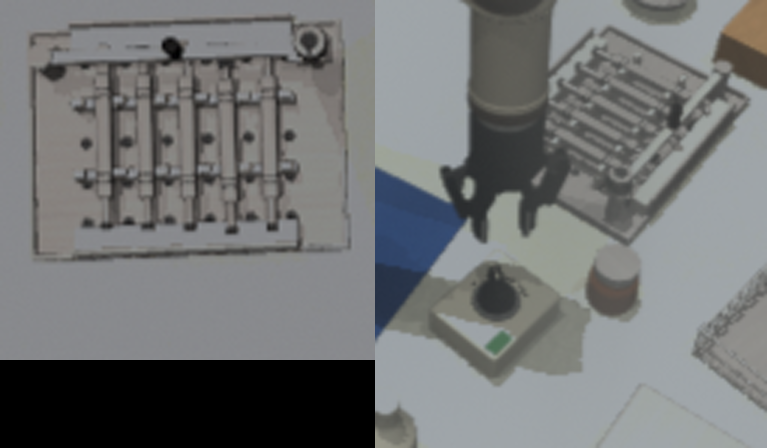

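Left panel: the bar is shut along its line with the fork at the screw (310,42), and all five instruments lie square in their lanes. The dial bar is under the gripper.

{"fn": "step_arm", "kwargs": {
  "steps": [
    [[4,0.3,-0.4,0.3,0],[4,0.2,-0.3,0.9,0],[4,0.1,-0.1,1.4,0],[4,0,0,1.5,0],[4,0,0,1.4,0],[4,0,0,1.1,0],[4,0,0,0.7,0],[4,0,0,0.3,0],[4,0,0,0.1,0],[4,0,0,0,0]]
  ]
}}

```text
time: 70.12
eef_pos: [638.8, -134.7, 72.4]
tcp_rot: [0.925, 2.867, -0.051]
ft_force: [0.1, -0.4, 0.2]
width: 0.468
```

```bash
python3 -c "
from h import *
go([640,-149,71],2.493)"
```

```text
t 70.12 p [ 638.8 -134.7   72.4] x [-0.8   0.58 -0.13] y [0.58 0.81 0.01] z [ 0.112 -0.071 -0.991] w 0.468 F [ 0.1 -0.4  0.2] q [ 0.84  0.85 -1.01  1.76  0.98  0.97  0.37]
shift cm [-0.91 -1.09  0.26] psi 2.517 turn 0.024
```

{"fn": "step_arm", "kwargs": {
  "steps": [
    [[4,-0.4,-0.5,0,0.02],[4,-0.3,-0.3,0,0],[4,-0.1,-0.1,0,0],[4,0,0,0,0],[0.6,0,0,0,0],[0.6,0,0,0,0],[0.6,0,0,0,0],[0.6,0,0,0,0],[0.6,0,0,0,0],[0.6,0,0,0,0]]
  ],
  "newtons": 50
}}

```text
time: 70.95
eef_pos: [643.6, -145.9, 76.9]
tcp_rot: [0.954, 2.85, -0.04]
ft_force: [2.5, 0.7, -2.1]
width: 0.147
```

```bash
python3 -c "
from h import *
go([640,-149,71],2.493);tq()"
```

```text
t 70.95 p [ 643.6 -145.9   76.9] x [-0.79  0.6  -0.14] y [0.6  0.8  0.02] z [ 0.12  -0.068 -0.99 ] w 0.147 F [ 2.5  0.7 -2.1] q [ 0.85  0.85 -1.01  1.75  0.98  0.97  0.38]
shift cm [ 0.18 -0.47  0.56] psi 2.495 turn 0.002
t 70.95 p [ 643.6 -145.9   76.9] x [-0.79  0.6  -0.14] y [0.6  0.8  0.02] z [ 0.12  -0.068 -0.99 ] w 0.147 F [ 2.5  0.7 -2.1] q [ 0.85  0.85 -1.01  1.75  0.98  0.97  0.38]
wrist torque [ 0.082  0.057 -0.026] psi 2.495 effort [ 7.400e-01 -5.714e+01 -1.969e+01 -1.874e+01  4.600e-01 -3.000e-02
 -2.000e-02]
```

{"fn": "step_arm", "kwargs": {
  "steps": [
    [[0.6,0,0,0,0.06],[0.6,0,0,0,0.1],[0.6,0,0,0,0.1],[0.6,0,0,0,0.1],[0.6,0,0,0,0.1],[0.6,0,0,0,0.08],[0.6,0,0,0,0.05],[0.6,0,0,0,0.02],[0.6,0,0,0,0],[0.6,0,0,0,0]]
  ]
}}

```text
time: 71.78
eef_pos: [645.1, -144.6, 77.2]
tcp_rot: [1.791, 2.409, 0.027]
ft_force: [3.9, 1.5, -2.7]
width: 0.148
```

```bash
python3 -c "
from h import *
tq()"
```

```text
t 71.78 p [ 645.1 -144.6   77.2] x [-0.28  0.95 -0.1 ] y [0.95 0.29 0.1 ] z [ 0.122 -0.068 -0.99 ] w 0.148 F [ 3.9  1.5 -2.7] q [ 0.79  0.79 -0.91  1.75  0.89  0.9  -0.2 ]
wrist torque [-0.315  0.309  0.05 ] psi 1.858 effort [  1.12 -57.9  -17.26 -19.71   0.17  -0.31  -0.22]
```

{"fn": "step_arm", "kwargs": {
  "steps": [
    [[3.5,0,0,0,0],[3.5,0,0,0,0],[3.5,0,0,0,0],[3.5,0,0,-1,0],[3.5,0,0,-2.5,0],[3.5,0,0,-3,0],[3.5,0,0,-3,0],[3.5,-1,-1,-1,0],[3.5,-2,-3,0,0],[3.5,-2,-3,0,0]]
  ]
}}

```text
time: 72.62
eef_pos: [581.3, -197.0, 189.2]
tcp_rot: [1.77, 2.425, 0.036]
ft_force: [0.1, 0.0, -0.3]
width: 0.411
```

{"fn": "step_arm", "kwargs": {
  "steps": [
    [[3.5,-2,-3.4,0,0],[3.5,-2,-3.4,0,0],[3.5,-1.5,-3.4,0,0],[3.5,-1.5,-3.4,0,0],[3.5,-1,-2,0,0],[3.5,-0.5,-1,0,0],[3.5,0,-0.3,0,0],[3.5,0,0,0,0],[3.5,0,0,0,0],[3.5,0,0,0,0]]
  ]
}}

```text
time: 73.45
eef_pos: [434.0, -342.0, 186.8]
tcp_rot: [1.778, 2.415, 0.021]
ft_force: [0.5, -0.3, -0.3]
width: 0.413
```

```bash
python3 -c "
from h import *
st()
a=snap('top','g.png',(130,120,345,245),2.6);b=snap('top','g2.png',(285,125,335,170),5)
H=a.shape[0]; b=cv2.copyMakeBorder(b,0,H-b.shape[0],0,0,0)
cv2.imwrite('pics/gg.png',np.hstack([a,b])[:,:,::-1])"
```

```text
t 73.45 p [ 434.  -342.   186.8] x [-0.29  0.95 -0.11] y [0.95 0.3  0.1 ] z [ 0.123 -0.073 -0.99 ] w 0.413 F [ 0.5 -0.3 -0.3] q [ 1.56  0.53 -1.18  1.95  0.64  0.92  0.38]
```

View pics/gg.png

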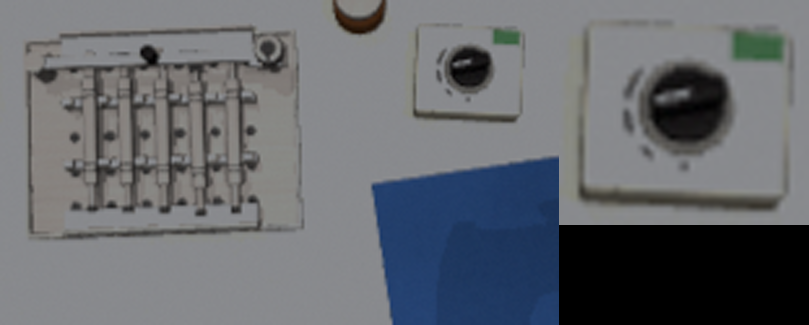

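Final view: the mat is empty and all five instruments are in lanes. The bar is shut with its fork at the screw (268,48). The dial's white line, (690,95) to (655,104), points at the three-dot mark (628,115), about 1.32 rad.

```bash
python3 -c "
from plant import arm
print(arm.finish_job())"
```

```text
the job is handed in; nothing more can be done
None
```

The job is done and handed in at about 73 s, with the arm clear of everything.

- **Instruments:** all five (curette, elevator, probe, driver, rasp) lie in lanes of their own, square across both comb rails. The rasp sits about 4–5 mm towards its tail end compared with the others.
- **Retaining bar:** it is shut against its stop, since it did not move under a firm push. The last pictures show its fork at the thumbscrew.
- **Thumbscrew:** I turned it clockwise about 7.8 rad over three grips. I stopped when the wrist torque rose from about 0.1 to 0.32 N·m, which puts it roughly 0.18 rad (10 degrees) past seating. I could not read the screw angle directly, so seating rests on that torque and on the total falling within the expected 6 to 8 rad.
- **Dial:** it went from two dots to three. The pointer now measures about 1.32 rad against the 1.30 mark.
- **Other things on the counter:** I planned clear of them and felt no knocks. I did not re-measure them all at the end.

Two checks disagreed. The gripper closed on the bar pin and the screw head 3 to 8 mm from where my camera-based cassette pose put them; I allowed for that at the screw. The tool also drifted to about 8 degrees of tilt over the run, and two instruments touched a comb tooth on the way down; I re-centred them before letting go.

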